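# Load the trim lids on the tilting work rest and tip it

## Robot

A 6-joint arm with a two-finger parallel gripper is mounted at the origin on the work surface. World frame = base frame: x ahead of the robot, y to its left, z up, the work surface at z = 0. Lengths are in m, angles in degrees, forces in N, time in s.
With the tool pointing down it reaches from about 0.35 to 0.95 m from the base axis. Payload 17.4 kg.
Tool frame: the origin (TCP) lies at the very end of the fingers, on their centre line; the grasp point (between the pads) lies 19 mm behind it; y points along the fingers, z is the direction in which the jaws open and shut, and the axes are right-handed (so a half turn about y gives the same grasp; the last joint's range is limited). The gripper opens to 93 mm and grips with 3 to 60 N. Pads are 15 mm wide; open, the fingers measure 128 mm over their backs; the gripper's body (75 mm by 188 mm) begins 65 mm behind the grasp point.
Start: joints at [65.329, 6.646, 82.598, -0, 90.757, -2.166], TCP at [0.258, 0.624, 0.18] pointing down, gripper open.
Joint ranges: [-162.19, 162.19], [-47.58, 125.68], [4.15, 143.07], [-65.23, 245.23], [0.69, 171.88], [-170.13, 170.13]. Speed limits (degrees/s): [108.29, 108.29, 127.2, 180, 180, 180].

## Interface

Orientations are given as a 3x3 rotation matrix whose columns are the frame's x, y, z axes.
In Python, from bench import robot gives the robot as it stands. The module is installed in compiled form; this text tells all that it offers.
- The arm moves only by the shell command python3 -m crank 'ROWS' [OPENING] [FORCE]. ROWS is JSON, a list of rows, each a list of 6 numbers: the shift along the tool's x, y, z in cm, then the turn, a rotation vector about the tool's x, y, z in rad. In form: [[tx, ty, tz, wx, wy, wz], ...]. A call has exactly 10 rows; each row shifts and turns the commanded pose from where the row before left it, along the tool's axes as they then stand; what a row does not reach is not made up. A row lasts 1/8 s, in which the tool goes at most 62.5 mm and 10.7 degrees, less where a joint would pass 70% of its speed; a pose out of reach is approached as far as the arm can. A call with a gripper value outside its range is refused whole. OPENING is the closure, from 0 (fully open) to 1 (shut), set as the call begins (- or left out, the last holds). The fingers move at their own pace and stop on an object; FORCE is the grip in N (left out, the last holds). Time passes only in rows, so rows that do not move let the fingers close, or fill a call up. It gives the time, the measured TCP pose, the force and the opening at its end, in the units of the state.
- robot.get_obs(): the state, without advancing time (a new reading comes with each control period).
- robot.grab_frame(name): name is "scene" or "top" or "wrist"; returns a dict with "pixels" (420x560x3 uint8, red, green, blue), "fovy" (degrees; the focal length in pixels is half the picture's height over the tangent of half this angle, whatever the lens; pixels are square), "cx", "cy" (the principal point, pixels), "k1" (the pictures are not rectified: a ray, as slopes to the right and down, at radius r is drawn at 1 + k1 r^2 times it, then the intrinsics apply), "T" (4x4, takes a point from camera to world coordinates). Camera axes: x right, y down, z forward; pixel columns grow to the right and rows downward; lengths in m; the calibration is good to about 2 mm. A picture is of the moment at which its call begins. There is no depth.
- robot.close_job(): hands the job in, once; it reports no verdict.
The state is a dict: "t": time; "joint_positions": joint angles; "joint_vel": joint speeds; "effort": joint torques, N m; "ee_pos": TCP position; "orientation": TCP orientation; "contact_force": force on the tool from outside, world axes, zero at the start; "torque": the same for the moment, N m; "gripper_width": opening from 0.0 (shut) to 1.0 (fully open).
Only numpy, scipy, OpenCV 4.12 (cv2) and the standard library are available. Lean on these libraries where they do the work, as an engineer would, in place of code of your own. Each camera call takes 0.05 s, during which the arm holds its last target.

## Task

The tilting work rest was left tipped and locked; set it up with the lids for inspection. Flip its cam lever open, press the far palm rail down to its stop so that the top is level, and flip the lever all the way back to lock it; then lay every black trim lid flat on the top, face up, side by side, long edges along the ledge. Flip the lever open again, press the near palm rail down to its stop so that the far edge tips up, and flip the lever all the way back to lock it there; leave the bottle, the tin and the sanding block where they are.

Things in the scene. Friction and masses are not known exactly. Their poses are not given: they have to be found in the camera images.
- rest: fixed base of the tilting work rest: dark steel base plate 170 x 270 x 12 mm with two aluminium cheeks; origin: centre of its underside on the bench, x from the near to the far edge, y to the lever's side, z up. The tilt axis runs along its y, 85 mm above the bench, over the origin; the near edge of the top is towards -x
- top_centre (a point): centre of the upper face of the tilting top (aluminium plate with grey felt), 22 mm above the tilt axis, so 107 mm above the bench when level; its axes tilt with the top: x to the far edge, y along the tilt axis, z out of the face. Free flat area 168 mm (x) by 284 mm (y); round it stand an 8 mm high ledge at the near edge (inner face at x = -87 mm) and 4 mm high lips at the other three edges. The lids do not slide far on it when it is tipped; the ledge stops them
- near_rail (a point): middle of the upper face of the near palm rail, a black rubber bar 28 mm (x) by 200 mm (y) by 14 mm outside the ledge at the top's near edge, 118 mm from the tilt axis; 107 mm above the bench when the top is level, about 59 mm at the tipped stop; moves almost straight down
- far_rail (a point): the same point of the equal far palm rail outside the far lip, 118 mm beyond the tilt axis; 107 mm above the bench when level, up to 151 mm when tipped
- tilt_top (a joint): tilt of the top in rad: 0 level (a stop), grows as the near edge goes down and the far edge rises, stop at 0.40; starts between 0.25 and 0.40. Unlocked it takes about 3 to 6 N on a palm rail and stays where it is left (stiff hinge); locked it holds against 10 N and more
- cam_lever (a joint): cam lever in rad: 0 to 0.1 locked, 1.57 fully open (stops at 0 and 1.57). It swings level about an upright axis at the rest's +y side; locked it points 45 degrees to the near side of the rest's +y direction, open 45 degrees to the far side. It takes about 2 to 4 N at its end and stays where it is left; the clamp bites below about 0.4 rad
- lever_axis (a point): upright axis of the cam lever, 40 mm above the bench
- lever_end (a point): middle of the top of the lever's upright black end grip (18 mm diameter, 46 mm tall, from 28 to 74 mm above the bench), 82 mm from the lever's axis; free all round, to be pushed sideways or pinched
- lid1: one of two to four identical small hinged trim lids in glossy black, 46 x 62 mm: a plate 7 mm thick whose one long edge carries a hinge tube of 9 mm diameter; 60 g; origin: centre of the underside; x across the 46 mm width (the tube is at -x), y along the 62 mm length, z up; lies flat on the bench at the start (None if absent)
- lid2: like lid1
- lid3: like lid1
- lid4: like lid1
- polish: bystander: white bottle 60 mm across, 160 mm tall; origin: centre of its underside
- tin: bystander: aluminium tin 76 mm across, 55 mm tall; origin: centre of its underside
- block: bystander: cork sanding block 65 x 120 x 25 mm; origin: centre of its underside
Not all that is in view belongs to the job. What is shaped like the lid4 but red is not meant.

How it is judged (in metres and radians):
On the way, in this order (a step that is already met when the one before it is completed fails the run):
1. the cam lever is flipped open (value of joint cam_lever above 1.3 rad), for 0.2 s.
2. the far edge is pressed down until the top is level, with the lever open (value of joint tilt_top below 0.03 rad and value of joint cam_lever above 1.1 rad), for 0.2 s.
3. the cam lever is flipped back to lock the level top (value of joint cam_lever below 0.2 rad and value of joint tilt_top below 0.04 rad), for 0.2 s.
4. every lid lies on the level, locked top, let go (x of lid1 in the frame of top_centre between -0.07 and 0.07 m and y of lid1 in the frame of top_centre between -0.12 and 0.12 m and z of lid1 in the frame of top_centre between -0.004 and 0.004 m and angle between the z axis of each of lid1, lid2, lid3, lid4 and the z axis of top_centre, either way round below 0.12 rad and angle between the y axis of each of lid1, lid2, lid3, lid4 and the y axis of top_centre, either way round below 0.35 rad and linear speed of each of lid1, lid2, lid3, lid4 below 0.03 m/s and contact force between the fingers and lid1 below 0.5 N and x of lid2 in the frame of top_centre between -0.07 and 0.07 m and y of lid2 in the frame of top_centre between -0.12 and 0.12 m and z of lid2 in the frame of top_centre between -0.004 and 0.004 m and contact force between the fingers and lid2 below 0.5 N and x of lid3 in the frame of top_centre between -0.07 and 0.07 m and y of lid3 in the frame of top_centre between -0.12 and 0.12 m and z of lid3 in the frame of top_centre between -0.004 and 0.004 m and contact force between the fingers and lid3 below 0.5 N and x of lid4 in the frame of top_centre between -0.07 and 0.07 m and y of lid4 in the frame of top_centre between -0.12 and 0.12 m and z of lid4 in the frame of top_centre between -0.004 and 0.004 m and contact force between the fingers and lid4 below 0.5 N and value of joint tilt_top below 0.05 rad and value of joint cam_lever below 0.3 rad), for 0.2 s.
5. the cam lever is flipped open again (value of joint cam_lever above 1.3 rad), for 0.2 s.
6. the near edge is pressed down to the stop, so that the far edge is up, with the lever open (value of joint tilt_top above 0.37 rad and value of joint cam_lever above 1.1 rad), for 0.2 s.
7. the cam lever is flipped back to lock the tipped top (value of joint cam_lever below 0.2 rad and value of joint tilt_top above 0.35 rad), for 0.2 s.
At the end, for the whole second after the job is handed in: Top tipped over 0.35 rad, lever under 0.2 rad; each lid's origin within 4 mm of the top's face and within 70 mm (x) and 120 mm (y) of its centre, flat to 0.12 rad, face up, long edges along the ledge to 0.35 rad; all let go and at rest (all of step 7 and x of lid1 in the frame of top_centre between -0.07 and 0.07 m and y of lid1 in the frame of top_centre between -0.12 and 0.12 m and z of lid1 in the frame of top_centre between -0.004 and 0.004 m and angle between the z axis of each of lid1, lid2, lid3, lid4 and the z axis of top_centre, either way round below 0.12 rad and angle between the y axis of each of lid1, lid2, lid3, lid4 and the y axis of top_centre, either way round below 0.35 rad and linear speed of each of lid1, lid2, lid3, lid4 below 0.03 m/s and contact force between the fingers and lid1 below 0.5 N and x of lid2 in the frame of top_centre between -0.07 and 0.07 m and y of lid2 in the frame of top_centre between -0.12 and 0.12 m and z of lid2 in the frame of top_centre between -0.004 and 0.004 m and contact force between the fingers and lid2 below 0.5 N and x of lid3 in the frame of top_centre between -0.07 and 0.07 m and y of lid3 in the frame of top_centre between -0.12 and 0.12 m and z of lid3 in the frame of top_centre between -0.004 and 0.004 m and contact force between the fingers and lid3 below 0.5 N and x of lid4 in the frame of top_centre between -0.07 and 0.07 m and y of lid4 in the frame of top_centre between -0.12 and 0.12 m and z of lid4 in the frame of top_centre between -0.004 and 0.004 m and contact force between the fingers and lid4 below 0.5 N); the robot touches nothing.
It fails at once if the white bottle is moved more than 40 mm (distance of polish from where it was at the start of the episode above 0.04 m).
It fails at once if the round tin is moved more than 40 mm (distance of tin from where it was at the start of the episode above 0.04 m).
It fails at once if the cork sanding block is moved more than 40 mm (distance of block from where it was at the start of the episode above 0.04 m).
Of lid1, lid2, lid3, lid4 only 2 to 4 are there at a start; the rules pass over those that are not, and their reading is None.
At some moment in a run one of lid1, lid2, lid3, lid4 may be knocked a few centimetres aside while the robot is not near it.
Once in a run the grip may slacken for a moment while it holds something.
It also fails if it takes over 210 s, if anything falls off the work surface, if the arm or the gripper's body presses on something with over 40 N, if the wrist force passes 120 N, or if a joint passes its speed limit or range.

## Working session

There is one attempt and no reset: what is moved stays moved. The work goes in short steps, Python scripts to look and compute and a shell command to move; the robot and the scene stay as the last step left them, time stands still between calls to the robot, and variables do not carry over. Pictures are saved under pics/ and viewed, and the job is handed in when it is done.

```bash
mkdir -p pics
cat > h.py <<'E'
import numpy as np, cv2
from bench import robot
def grab(n,save=None):
    f=robot.grab_frame(n)
    if save: cv2.imwrite('pics/'+save,f['pixels'][:,:,::-1])
    return f
def fl(f): return f['pixels'].shape[0]/2/np.tan(np.radians(f['fovy'])/2)
def ray(f,u,v):
    F=fl(f);K=np.array([[F,0,f['cx']],[0,F,f['cy']],[0,0,1.]])
    p=cv2.undistortPoints(np.array([[[u,v]]],float),K,np.array([f['k1'],0,0,0.]))[0,0]
    T=np.array(f['T']);d=T[:3,:3]@np.array([p[0],p[1],1]);return T[:3,3],d/np.linalg.norm(d)
def plane(f,u,v,z):
    o,d=ray(f,u,v);return o+d*(z-o[2])/d[2]
def proj(f,P):
    F=fl(f);T=np.array(f['T']);c=T[:3,:3].T@(np.array(P)-T[:3,3]);x=c[:2]/c[2];r=x@x
    return x*(1+f['k1']*r)*F+[f['cx'],f['cy']]
E
python3 - <<'E'
from h import *
print(robot.get_obs())
for n in['scene','top','wrist']:
    f=grab(n,n+'0.png');print(n,f['fovy'],f['cx'],f['cy'],f['k1'],np.round(f['T'],3).tolist())
E
```

```text
{'t': 0.0, 'joint_positions': array([ 6.53278546e+01,  6.67547305e+00,  8.26359863e+01, -1.21264198e-03,
        9.07574997e+01, -2.16549751e+00]), 'joint_vel': array([ 0.048717  ,  0.12742613, -0.04135599,  0.04518302,  0.01165029,
        0.03144016]), 'effort': array([ 6.64825166e-04, -7.21237493e+01, -6.22641635e+01,  7.81187508e-02,
        2.34316156e-02, -1.41764490e-04]), 'ee_pos': array([0.25828801, 0.62334976, 0.17908674]), 'orientation': array([[ 9.23835016e-01, -4.83166841e-04,  3.82790581e-01],
       [-3.82790885e-01, -1.10252498e-03,  9.23834359e-01],
       [-2.43299513e-05, -9.99999275e-01, -1.20350304e-03]]), 'contact_force': array([-0.66871282, -0.22751987, -1.16198077]), 'torque': array([ 0.0450812 , -0.01415603, -0.02174589]), 'gripper_width': 1.0000038909058022}
scene 49.11540772252098 284.583435061749 216.29439021893876 0.010650234408889172 [[0.783, 0.504, -0.365, 1.085], [0.622, -0.639, 0.452, -0.566], [-0.005, -0.581, -0.814, 1.173], [0.0, 0.0, 0.0, 1.0]]
top 54.54254027886564 281.4323054185585 207.4248418291674 -0.09081581886483028 [[-0.023, -0.99, 0.138, 0.475], [-1.0, 0.024, 0.001, 0.013], [-0.004, -0.138, -0.99, 1.093], [0.0, 0.0, 0.0, 1.0]]
wrist 59.54296236453255 285.246763990731 209.85493543814962 -0.09230837067612144 [[0.383, 0.883, 0.269, 0.183], [0.924, -0.366, -0.114, 0.655], [-0.002, 0.293, -0.956, 0.384], [0.0, 0.0, 0.0, 1.0]]
```

View pics/scene0.png

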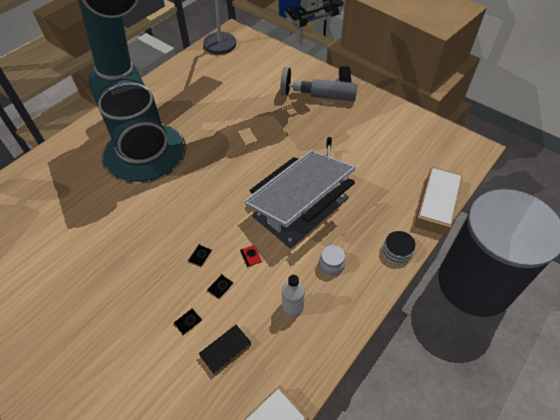

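View pics/top0.png

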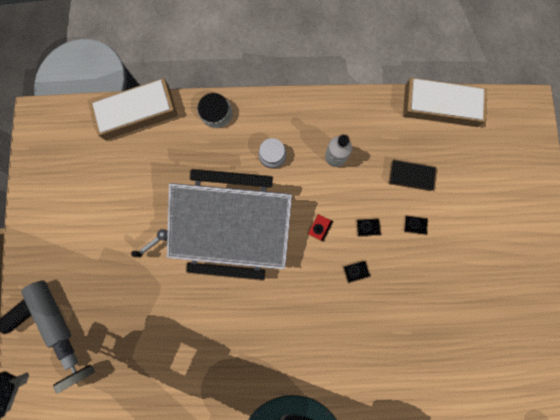

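View pics/wrist0.png

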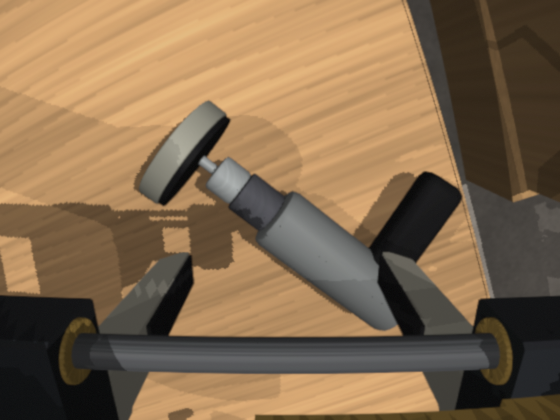

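Black candidates for the lids, in top-view pixels: (369,227), (416,225) and (357,271) are black, lid-sized plates. (320,228) is red and excluded. (412,175) is the larger dark sanding block. I'll check these and the lever in enlarged crops.

Run:
```python
import cv2
t=cv2.imread('pics/top0.png');s=cv2.imread('pics/scene0.png')
cv2.imwrite('pics/c1.png',cv2.resize(t[205:290,300:440],None,fx=5,fy=5,interpolation=cv2.INTER_CUBIC))
cv2.imwrite('pics/c2.png',cv2.resize(t[160:290,120:310],None,fx=4,fy=4,interpolation=cv2.INTER_CUBIC))
cv2.imwrite('pics/c3.png',cv2.resize(s[130:260,235:370],None,fx=4,fy=4,interpolation=cv2.INTER_CUBIC))
```

```text
(no output)
```

View pics/c1.png

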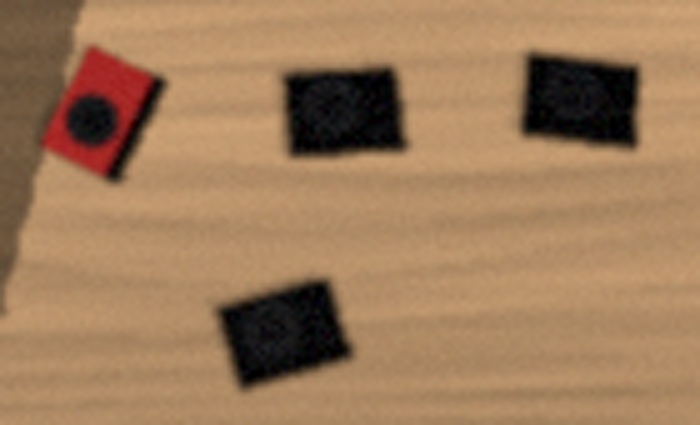

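View pics/c2.png

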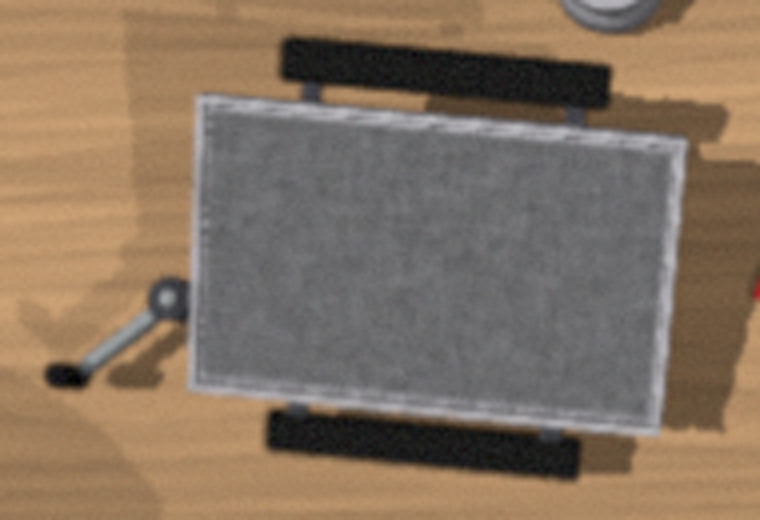

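View pics/c3.png

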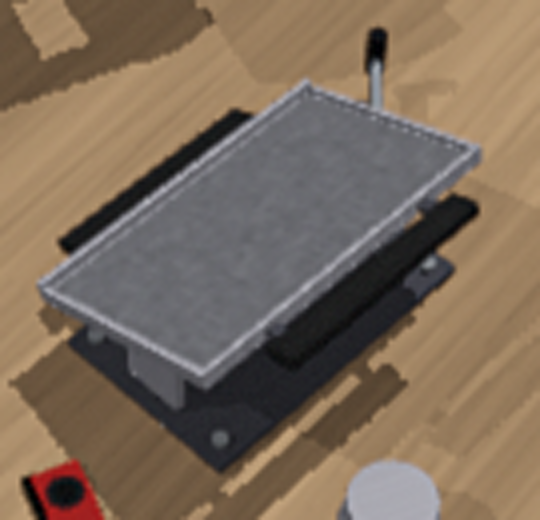

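```bash
cat >> h.py <<'E'
def tri(fa,pa,fb,pb):
    o1,d1=ray(fa,*pa);o2,d2=ray(fb,*pb)
    A=np.stack([d1,-d2],1);s=np.linalg.lstsq(A,o2-o1,rcond=None)[0]
    a=o1+s[0]*d1;b=o2+s[1]*d2;return (a+b)/2,np.linalg.norm(a-b)
def lids(f,z=0.007,off=(0,0),amin=120,amax=600):
    im=f['pixels'].astype(int);m=((im.max(2)<60)*255).astype('uint8')
    n,l,st,c=cv2.connectedComponentsWithStats(m)
    out=[]
    for i in range(1,n):
        if amin<st[i,4]<amax:
            cs,_=cv2.findContours((l==i).astype('uint8'),0,1)
            r=cv2.minAreaRect(cs[0]);b=cv2.boxPoints(r)
            P=np.array([plane(f,u,v,z)[:2] for u,v in b])
            e1=P[1]-P[0];e2=P[2]-P[1]
            L,S=(e1,e2) if np.linalg.norm(e1)>np.linalg.norm(e2) else (e2,e1)
            if L[1]<0:L=-L
            out.append((np.round(c[i]).astype(int).tolist(),st[i,4],plane(f,c[i][0],c[i][1],z)[:2].round(4).tolist(),np.linalg.norm(L).round(3),np.linalg.norm(S).round(3),np.degrees(np.arctan2(-L[0],L[1])).round(1)))
    return out
E
python3 - <<'E'
from h import *
s=robot.grab_frame('scene');t=robot.grab_frame('top')
C2=lambda u,v:(120+(u-1.5)/4,160+(v-1.5)/4)
C3=lambda u,v:(235+(u-1.5)/4,130+(v-1.5)/4)
pts={'FL':((197,95),(480,152)),'NL':((190,390),(308,85)),'NR':((659,433),(42,287)),'FR':((686,137),(205,382))}
R={}
for k,(a,b) in pts.items():
    p,e=tri(t,C2(*a),s,C3(*b));R[k]=p;print(k,p.round(4),round(e,4))
c=sum(R.values())/4;print('c',c.round(4))
print(np.linalg.norm(R['FL']-R['NL']),np.linalg.norm(R['FL']-R['FR']),np.linalg.norm(R['NL']-R['NR']))
y=R['FL']-R['FR']+R['NL']-R['NR'];print('yaw',np.degrees(np.arctan2(-y[0],y[1])))
x=R['FL']-R['NL']+R['FR']-R['NR'];print('tilt',np.arctan2(x[2],np.hypot(x[0],x[1])))
print('axis',plane(t,*C2(168,298),.045),'gripend',plane(t,*C2(60,375),.074),tri(t,C2(60,375),s,C3(377,36)))
for L in lids(t):print(L)
print('scene')
for L in lids(s):print(L)
E
```

```text
FL [0.673  0.2834 0.134 ] 0.0015
NL [0.4985 0.3034 0.0758] 0.0024
NR [0.4665 0.0109 0.0794] 0.0034
FR [ 0.6406 -0.0101  0.1351] 0.001
c [0.5696 0.1469 0.1061]
0.18503276720581668 0.2953300239806844 0.29421934830538815
yaw -6.267083342180847
tilt 0.31399600741569744
axis [0.55807778 0.32634597 0.045     ] gripend [0.50845369 0.3864943  0.074     ] (array([0.50885083, 0.38764586, 0.07199494]), np.float64(0.0010187109774662374))
([16, 1], np.int32(124), [1.3009, 0.8341], np.float64(0.159), np.float64(0.015), np.float64(-6.3))
([129, 80], np.int32(187), [1.0079, 0.4454], np.float64(0.075), np.float64(0.045), np.float64(-86.8))
([416, 225], np.int32(328), [0.5701, -0.3477], np.float64(0.061), np.float64(0.041), np.float64(-8.5))
([368, 227], np.int32(340), [0.5672, -0.2182], np.float64(0.059), np.float64(0.042), np.float64(2.7))
([356, 271], np.int32(350), [0.4509, -0.1806], np.float64(0.06), np.float64(0.041), np.float64(14.1))
([14, 317], np.int32(564), [0.3398, 0.751], np.float64(0.11), np.float64(0.049), np.float64(36.2))
([85, 371], np.int32(124), [0.2006, 0.5437], np.float64(0.079),
[... 766 characters left out ...]
nt32(461), [-0.3949, 0.1332], np.float64(0.218), np.float64(0.209), np.float64(64.8))
([327, 94], np.int32(357), [0.3302, 0.6372], np.float64(0.217), np.float64(0.065), np.float64(-71.5))
([272, 175], np.int32(224), [0.4249, 0.1899], np.float64(0.211), np.float64(0.017), np.float64(-6.6))
([400, 243], np.int32(559), [0.8946, 0.2186], np.float64(0.085), np.float64(0.085), np.float64(31.2))
([199, 255], np.int32(274), [0.4528, -0.1829], np.float64(0.067), np.float64(0.046), np.float64(13.9))
([220, 286], np.int32(308), [0.5694, -0.2196], np.float64(0.065), np.float64(0.044), np.float64(-0.5))
([187, 321], np.int32(360), [0.5722, -0.3495], np.float64(0.061), np.float64(0.046), np.float64(-7.9))
```

Three black lids: A (369,227), B (416,225), C (357,271); the red one is excluded. The triangulated sizes check out: 0.185 x 0.295 m rim, grip top z ≈ 0.072 m, tilt 0.31 rad, rest yaw −6.3°.

```bash
cat >> h.py <<'E'
YAW=-6.27;XA=np.array([np.cos(np.radians(YAW)),np.sin(np.radians(YAW))]);YA=np.array([-XA[1],XA[0]])
O=np.array([0.5764,0.1462])
def rest(x,y): return O+x*XA+y*YA
AX=np.array([0.5595,0.3240])
def lev(a,r=0.082): # lever angle a: 0 locked
    b=-np.pi/4+a; return AX+r*(np.sin(b)*XA+np.cos(b)*YA)
def go(x,y,z,zang):
    o=robot.get_obs();p=o['ee_pos'];R=o['orientation']
    cur=np.degrees(np.arctan2(R[1,2],R[0,2]));d=(cur-zang+90)%180-90
    zv=np.array([np.cos(np.radians(cur-d)),np.sin(np.radians(cur-d)),0]);xv=np.array([zv[1],-zv[0],0])
    D=np.array([x,y,z])-p
    print('t',round(o['t'],2),'pos',p.round(4),'zang',round(cur,1),'tilt',R[2].round(3),'F',o['contact_force'].round(1),'w',round(o['gripper_width'],3),'q',o['joint_positions'].round(0))
    print('TURN about y rad',round(np.radians(d),3),' then SHIFT cm x,y,z',round(D@xv*100,2),round(-D[2]*100,2),round(D@zv*100,2))
E
python3 - <<'E'
from h import *
print(lev(0),lev(.8),lev(1.57))
p=lev(0.05);go(p[0],p[1],.13,YAW)
E
```

```text
[0.5081966  0.38796844] [0.56964473 0.40537005] [0.62342757 0.37535432]
t 0.25 pos [0.2583 0.6235 0.1795] zang 67.5 tilt [ 0.    -1.    -0.001] F [ 0.1 -0.4 -0.5] w 1.0 q [65.  7. 83. -0. 91. -2.]
TURN about y rad 1.287  then SHIFT cm x,y,z 20.4 4.95 27.7
```

```bash
python3 -m crank '[[0,0,0,0,0.161,0],[0,0,0,0,0.161,0],[0,0,0,0,0.161,0],[0,0,0,0,0.161,0],[0,0,0,0,0.161,0],[0,0,0,0,0.161,0],[0,0,0,0,0.161,0],[0,0,0,0,0.161,0],[2.5,0,3.4,0,0,0],[2.5,0,3.4,0,0,0]]' 0
python3 - <<'E'
from h import *
p=lev(0.05);go(p[0],p[1],.13,YAW)
E
```

```text
t: 1.5
ee_pos: [0.3209, 0.5658, 0.1796]
orientation: [[-0.109, -0.0, 0.994], [-0.994, -0.0, -0.109], [0.0, -1.0, -0.0]]
contact_force: [-0.4, 0.4, 0.0]
gripper_width: 1.002
t 1.5 pos [0.3209 0.5658 0.1796] zang -6.3 tilt [ 0. -1. -0.] F [-0.4  0.4  0. ] w 1.002 q [58.  4. 86. -0. 91. 64.]
TURN about y rad 0.0  then SHIFT cm x,y,z 15.35 4.96 20.86
```

```bash
python3 -m crank '[[2.5,0,3.4,0,0,0],[2.5,0,3.4,0,0,0],[2.5,0,3.4,0,0,0],[2.5,0,3.4,0,0,0],[2.7,0,3.6,0,0,0],[2.65,0,3.66,0,0,0],[0,2.5,0,0,0,0],[0,2.4,0,0,0,0],[0,0,0,0,0,0],[0,0,0,0,0,0]]' 0
python3 - <<'E'
from h import *
p=lev(0.05);go(p[0],p[1],.052,YAW)
f=grab('wrist','w1.png');grab('scene','s1.png')
print(proj(f,[*lev(0),.074]))
E
```

```text
t: 2.75
ee_pos: [0.5112, 0.3912, 0.132]
orientation: [[-0.11, 0.001, 0.994], [-0.994, 0.001, -0.11], [-0.001, -1.0, 0.001]]
contact_force: [-0.2, 0.1, -0.5]
gripper_width: 0.996
t 2.75 pos [0.5112 0.3912 0.132 ] zang -6.3 tilt [-0.001 -1.     0.001] F [-0.2  0.1 -0.5] w 0.996 q [35.  4. 90. -0. 86. 41.]
TURN about y rad -0.0  then SHIFT cm x,y,z 0.08 8.0 0.04
[281.05934226 215.53075043]
```

View pics/w1.png

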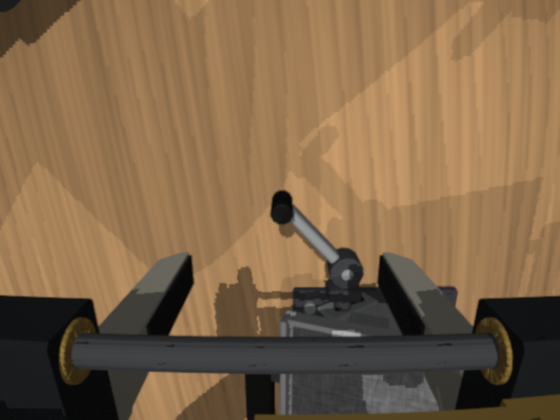

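The wrist view shows the grip at about (281,208), between the jaws, where I predicted it. I'll descend, cage it and sweep the lever open.

```bash
python3 -m crank '[[0,4,0,0,0,0],[0,4,0,0,0,0],[0,0,0,0,0,0],[0,0,0,0,0,0],[0,0,0,0,0,0],[0,0,0,0,0,0],[0,0,0,0,0,0],[0,0,0,0,0,0],[0,0,0,0,0,0],[0,0,0,0,0,0]]' 0
python3 -m crank '[[0,0,0,0,0,0],[0,0,0,0,0,0],[0,0,0,0,0,0],[0,0,0,0,0,0],[0,0,0,0,0,0],[0,0,0,0,0,0],[0,0,0,0,0,0],[0,0,0,0,0,0],[0,0,0,0,0,0],[0,0,0,0,0,0]]' 0.74 10
python3 - <<'E'
from h import *
for a in(.05,.3,.55,.8,1.05,1.3,1.5):
    p=lev(a)-lev(.05);print(a,'xz shift',round(-p@YA*100,2),round(p@XA*100,2))
grab('scene','s2.png');grab('wrist','w2.png')
E
```

```text
t: 4.1
ee_pos: [0.511, 0.3909, 0.0508]
orientation: [[-0.11, -0.0, 0.994], [-0.994, -0.0, -0.11], [0.0, -1.0, -0.0]]
contact_force: [0.7, 0.5, -0.0]
gripper_width: 1.002
t: 5.35
ee_pos: [0.511, 0.391, 0.0508]
orientation: [[-0.11, -0.0, 0.994], [-0.994, -0.0, -0.11], [0.0, -1.0, -0.0]]
contact_force: [-0.3, -0.5, -0.0]
gripper_width: 0.258
0.05 xz shift 0.0 0.0
0.3 xz shift -1.17 1.68
0.55 xz shift -1.89 3.59
0.8 xz shift -2.12 5.62
1.05 xz shift -1.83 7.65
1.3 xz shift -1.06 9.54
1.5 xz shift -0.11 10.87
```

View pics/w2.png

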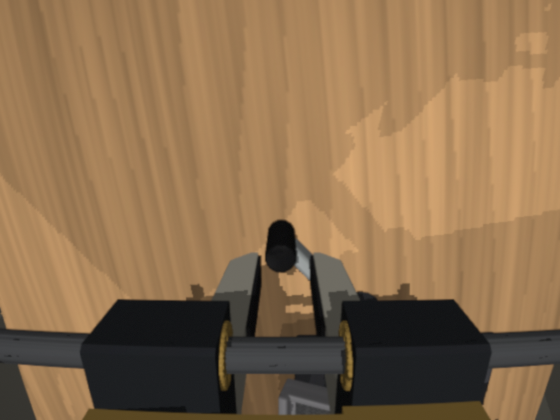

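Run:
```python
from h import *
f=robot.grab_frame('wrist');p=robot.get_obs()['ee_pos']
print(proj(f,p),proj(f,[p[0],p[1],.074]), plane(f,281,257,.074), lev(0))
```

```text
[284.31284115 239.61503807] [284.19908664 255.50238896] [0.50913156 0.390278   0.074     ] [0.5081966  0.38796844]
```

```bash
python3 -m crank '[[-0.6,0,0.84,0,0,0],[-0.57,0,0.84,0,0,0],[-0.72,0,1.9,0,0,0],[-0.23,0,2.0,0,0,0],[0.29,0,2.0,0,0,0],[0.77,0,1.9,0,0,0],[0.95,0,1.33,0,0,0],[0.1,0,0.3,0,0,0],[0,0,0,0,0,0],[0,0,0,0,0,0]]'
python3 - <<'E'
from h import *
p=lev(1.57);go(p[0],p[1],.052,YAW)
f=grab('wrist','w3.png');grab('top','t3.png');print(proj(f,[*p,.074]))
E
```

```text
t: 6.75
ee_pos: [0.621, 0.3792, 0.051]
orientation: [[-0.109, 0.0, 0.994], [-0.994, 0.0, -0.109], [-0.0, -1.0, -0.0]]
contact_force: [-0.3, -0.5, -0.2]
gripper_width: 0.26
t 6.75 pos [0.621  0.3792 0.051 ] zang -6.3 tilt [-0. -1. -0.] F [-0.3 -0.5 -0.2] w 0.26 q [29. 16. 83.  0. 80. 36.]
TURN about y rad -0.0  then SHIFT cm x,y,z 0.36 -0.1 0.28
[289.46023037 261.32727808]
```

View pics/w3.png

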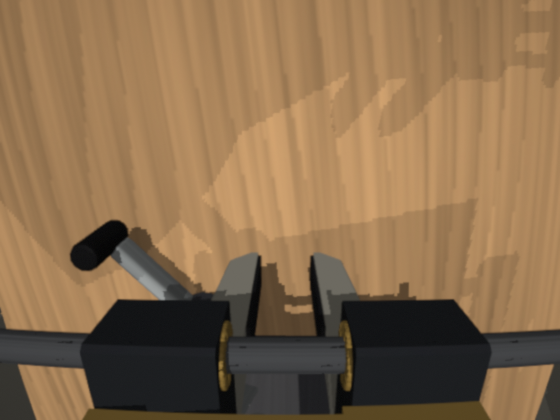

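Run:
```python
import cv2
t=cv2.imread('pics/w3.png')
cv2.imwrite('pics/c4.png',cv2.resize(t[200:350,180:390],None,fx=3.5,fy=3.5,interpolation=cv2.INTER_CUBIC))
t=cv2.imread('pics/t3.png')
cv2.imwrite('pics/c5.png',cv2.resize(t[150:300,80:310],None,fx=3.4,fy=3.4,interpolation=cv2.INTER_CUBIC))
from h import *
f=robot.grab_frame('wrist');o=robot.get_obs();p=o['ee_pos'];R=o['orientation']
for tx in(-7.5,0,7.5):
  for b in(0,19,40): print(tx,b,proj(f,p+R@np.array([tx,-b,13])/1000).round())
print(plane(f,88,255,.074))
```

```text
-7.5 0 [306. 228.]
-7.5 19 [308. 240.]
-7.5 40 [311. 256.]
0 0 [306. 240.]
0 19 [308. 252.]
0 40 [310. 269.]
7.5 0 [306. 251.]
7.5 19 [308. 265.]
7.5 40 [310. 283.]
[0.51238697 0.39067523 0.074     ]
```

View pics/c4.png

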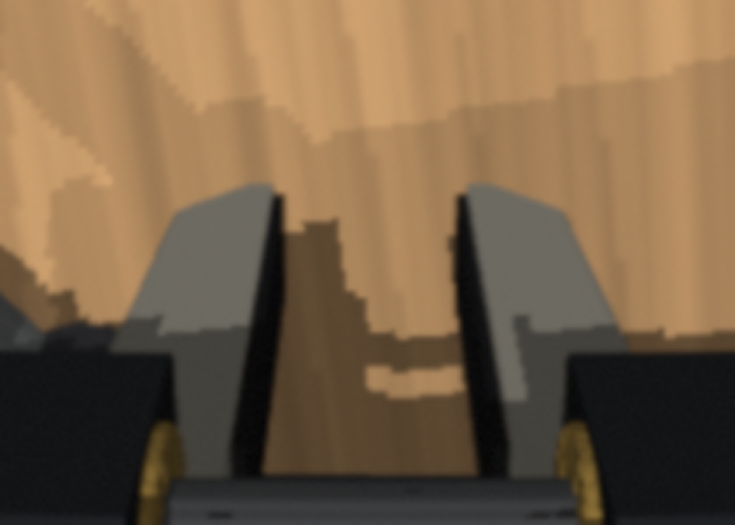

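View pics/c5.png

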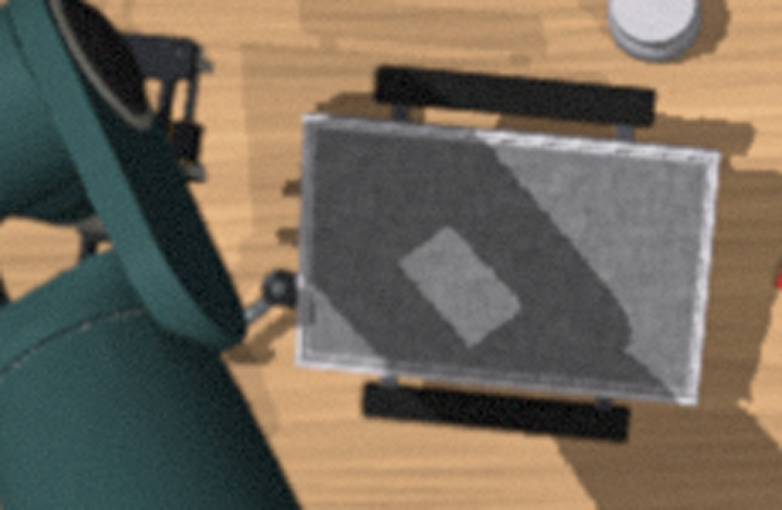

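Run:
```python
from h import *
f=grab('scene','s3.png');o=robot.get_obs();p=o['ee_pos'];R=o['orientation']
im=f['pixels'][:,:,::-1].copy()
q=proj(f,p);print(q)
x0,y0=int(q[0])-80,max(0,int(q[1])-100)
c=cv2.resize(im[y0:y0+140,x0:x0+160],None,fx=4,fy=4,interpolation=cv2.INTER_CUBIC)
for b in(0,40):
    q=proj(f,p+R@np.array([0,-b,0])/1000);cv2.circle(c,(int((q[0]-x0)*4),int((q[1]-y0)*4)),3,(0,0,255) if b==0 else (255,0,0),-1)
cv2.imwrite('pics/c6.png',c)
```

```text
[354.72408121 159.85639626]
```

View pics/c6.png

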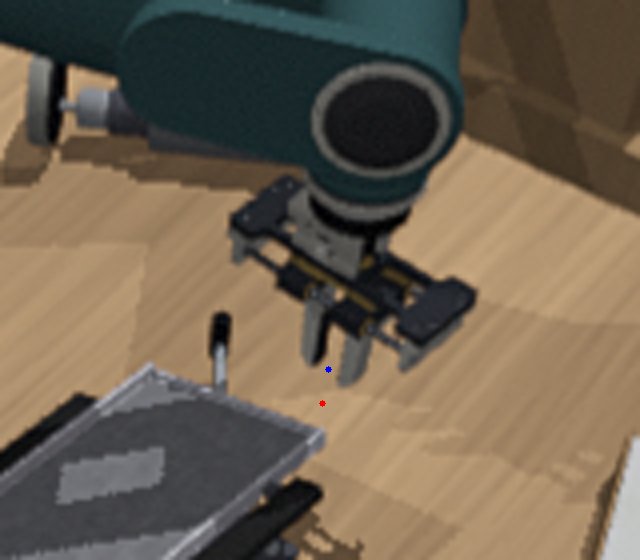

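Run:
```python
from h import *
f=robot.grab_frame('scene');w=robot.grab_frame('wrist');o=robot.get_obs();p=o['ee_pos'];R=o['orientation']
q=proj(f,p);x0,y0=int(q[0])-80,max(0,int(q[1])-100)
a,e=tri(f,(x0+330/4,y0+374/4),w,(284.7,254));print(a,e,p,'tool frame mm',R.T@(a-p)*1000)
print(o['gripper_width'])
```

```text
[0.62140443 0.38330409 0.08213481] 0.0011294662668355406 [0.62124535 0.37905844 0.05089834] tool frame mm [ -4.23935758 -31.23624605  -0.30544342]
0.2598970413410273
```

Odd: by triangulation the visible fingertips are about 31–40 mm behind the reported TCP, so they passed over the grip. I'll confirm by lowering gradually over free bench while watching the force.

```bash
python3 -m crank '[[-3,0,0,0,0,0],[0,1,0,0,0,0],[0,1,0,0,0,0],[0,0.5,0,0,0,0],[0,0,0,0,0,0],[0,0,0,0,0,0],[0,0,0,0,0,0],[0,0,0,0,0,0],[0,0,0,0,0,0],[0,0,0,0,0,0]]' 1
python3 - <<'E'
from h import *
f=grab('scene','s4.png');w=grab('wrist','w4.png');o=robot.get_obs();p=o['ee_pos'];print(p,o['gripper_width'])
im=f['pixels'][:,:,::-1].copy();q=proj(f,p)
x0,y0=int(q[0])-50,max(0,int(q[1])-70)
c=cv2.resize(im[y0:y0+100,x0:x0+100],None,fx=6,fy=6,interpolation=cv2.INTER_CUBIC)
print(x0,y0);cv2.imwrite('pics/c7.png',c)
E
```

```text
t: 8.3
ee_pos: [0.6247, 0.4087, 0.0258]
orientation: [[-0.11, -0.0, 0.994], [-0.994, -0.0, -0.11], [0.0, -1.0, -0.0]]
contact_force: [0.3, 0.1, 0.6]
gripper_width: 0.006
[0.62471636 0.40868521 0.02585419] 0.0025364657846482994
309 90
```

View pics/c7.png

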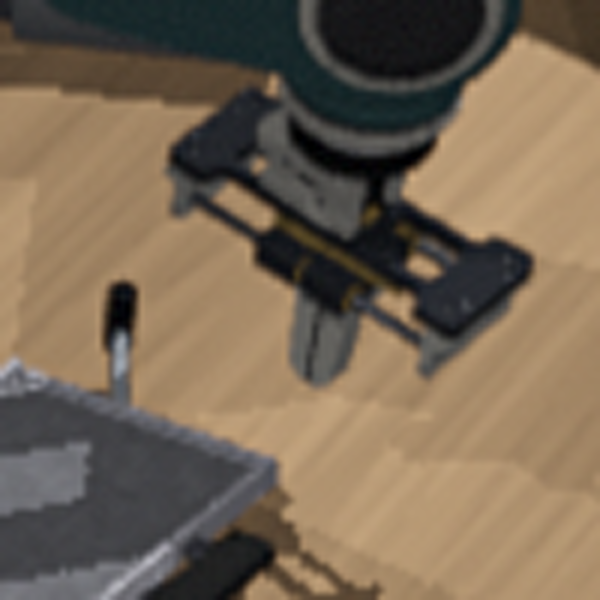

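View pics/w4.png

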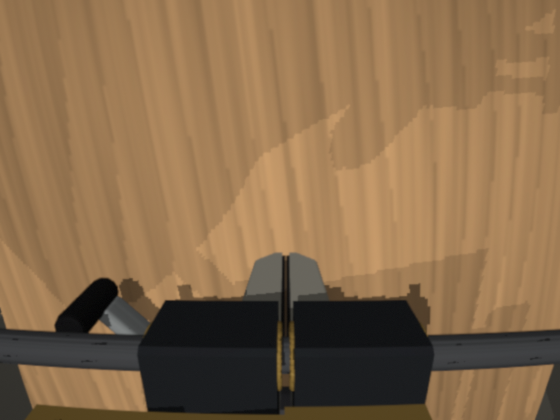

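```bash
python3 -m crank '[[0,0.5,0,0,0,0],[0,0.5,0,0,0,0],[0,0.5,0,0,0,0],[0,0.3,0,0,0,0],[0,0.2,0,0,0,0],[0,0,0,0,0,0],[0,0,0,0,0,0],[0,0,0,0,0,0],[0,0,0,0,0,0],[0,0,0,0,0,0]]'
python3 - <<'E'
from h import *
o=robot.get_obs();print(o['contact_force'],o['ee_pos'])
f=grab('scene','s5.png');w=grab('wrist','w5.png')
print(tri(f,(362,160),w,(286,254)))
cv2.imwrite('pics/c8.png',cv2.resize(f['pixels'][90:190,309:409,::-1],None,fx=6,fy=6,interpolation=cv2.INTER_CUBIC))
E
```

```text
t: 9.65
ee_pos: [0.6247, 0.4087, 0.0059]
orientation: [[-0.11, 0.0, 0.994], [-0.994, 0.0, -0.11], [-0.0, -1.0, 0.0]]
contact_force: [-1.2, -0.3, -0.9]
gripper_width: 0.004
[-1.18648921 -0.30678617 -0.89466215] [0.62472978 0.40866268 0.00590112]
(array([0.62876772, 0.41088373, 0.02995866]), np.float64(0.006187518339199329))
```

View pics/c8.png

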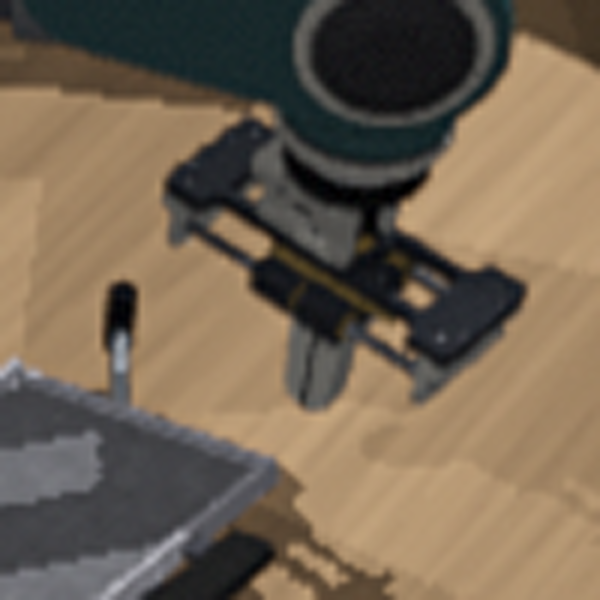

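View pics/w5.png

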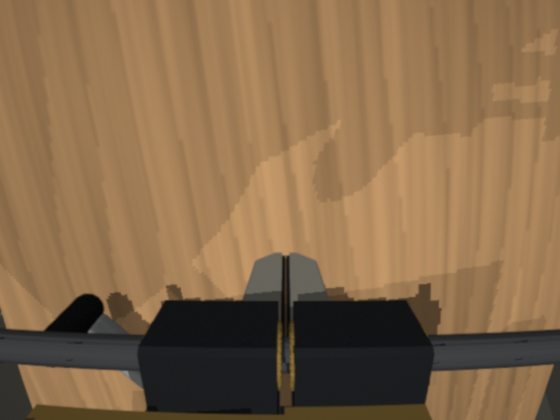

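```bash
python3 -m crank '[[0,0.3,0,0,0,0],[0,0.3,0,0,0,0],[0,0.3,0,0,0,0],[0,0.3,0,0,0,0],[0,0.3,0,0,0,0],[0,0,0,0,0,0],[0,0,0,0,0,0],[0,0,0,0,0,0],[0,0,0,0,0,0],[0,0,0,0,0,0]]'
python3 -m crank '[[0,0.1,0,0,0,0],[0,0.1,0,0,0,0],[0,0.1,0,0,0,0],[0,0.1,0,0,0,0],[0,0.1,0,0,0,0],[0,0.1,0,0,0,0],[0,0.1,0,0,0,0],[0,0,0,0,0,0],[0,0,0,0,0,0],[0,0,0,0,0,0]]'
```

```text
t: 11.0
ee_pos: [0.6247, 0.4087, -0.0091]
orientation: [[-0.11, 0.0, 0.994], [-0.994, 0.0, -0.11], [-0.0, -1.0, 0.0]]
contact_force: [0.1, -0.2, 0.6]
gripper_width: 0.01
t: 12.25
ee_pos: [0.6247, 0.4087, -0.0161]
orientation: [[-0.11, 0.0, 0.994], [-0.994, 0.0, -0.11], [-0.0, -1.0, 0.0]]
contact_force: [0.1, 0.2, -0.3]
gripper_width: 0.006
```

```bash
python3 -m crank '[[0,0.1,0,0,0,0],[0,0.1,0,0,0,0],[0,0.1,0,0,0,0],[0,0.1,0,0,0,0],[0,0.1,0,0,0,0],[0,0.1,0,0,0,0],[0,0.1,0,0,0,0],[0,0,0,0,0,0],[0,0,0,0,0,0],[0,0,0,0,0,0]]'
python3 - <<'E'
from h import *
f=grab('scene');w=grab('wrist','w6.png')
cv2.imwrite('pics/c9.png',cv2.resize(f['pixels'][90:190,309:409,::-1],None,fx=6,fy=6,interpolation=cv2.INTER_CUBIC))
E
```

```text
t: 13.5
ee_pos: [0.6247, 0.4087, -0.0231]
orientation: [[-0.11, 0.0, 0.994], [-0.994, 0.0, -0.11], [-0.0, -1.0, 0.0]]
contact_force: [0.4, -0.2, 0.4]
gripper_width: 0.009
```

View pics/c9.png

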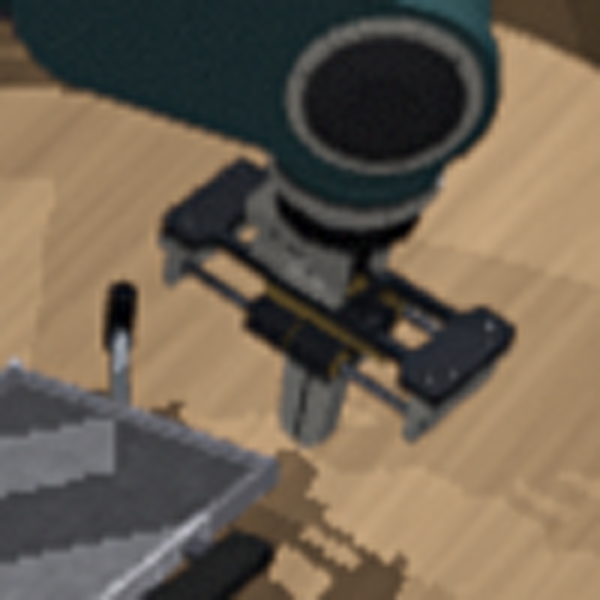

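```bash
python3 -m crank '[[0,0.1,0,0,0,0],[0,0.1,0,0,0,0],[0,0.1,0,0,0,0],[0,0.1,0,0,0,0],[0,0.1,0,0,0,0],[0,0.1,0,0,0,0],[0,0.1,0,0,0,0],[0,0,0,0,0,0],[0,0,0,0,0,0],[0,0,0,0,0,0]]'
```

```text
t: 14.85
ee_pos: [0.6247, 0.4087, -0.0301]
orientation: [[-0.11, 0.0, 0.994], [-0.994, 0.0, -0.11], [-0.0, -1.0, 0.0]]
contact_force: [-0.3, -0.1, -0.6]
gripper_width: 0.004
```

```bash
python3 -m crank '[[0,0.05,0,0,0,0],[0,0.05,0,0,0,0],[0,0.05,0,0,0,0],[0,0.05,0,0,0,0],[0,0.05,0,0,0,0],[0,0.05,0,0,0,0],[0,0,0,0,0,0],[0,0,0,0,0,0],[0,0,0,0,0,0],[0,0,0,0,0,0]]'
```

```text
t: 16.1
ee_pos: [0.6247, 0.4087, -0.0331]
orientation: [[-0.11, 0.0, 0.994], [-0.994, -0.0, -0.11], [0.0, -1.0, 0.0]]
contact_force: [-0.2, -1.0, -0.5]
gripper_width: 0.005
```

```bash
python3 -m crank '[[0,0.05,0,0,0,0],[0,0.05,0,0,0,0],[0,0.05,0,0,0,0],[0,0.05,0,0,0,0],[0,0.05,0,0,0,0],[0,0.05,0,0,0,0],[0,0,0,0,0,0],[0,0,0,0,0,0],[0,0,0,0,0,0],[0,0,0,0,0,0]]'
python3 - <<'E'
from h import *
f=grab('scene');w=grab('wrist','w7.png')
cv2.imwrite('pics/c10.png',cv2.resize(f['pixels'][90:190,309:409,::-1],None,fx=6,fy=6,interpolation=cv2.INTER_CUBIC))
E
```

```text
t: 17.35
ee_pos: [0.6247, 0.4087, -0.0361]
orientation: [[-0.11, 0.0, 0.994], [-0.994, 0.0, -0.11], [-0.0, -1.0, -0.0]]
contact_force: [0.3, -0.4, 0.0]
gripper_width: 0.004
```

View pics/c10.png

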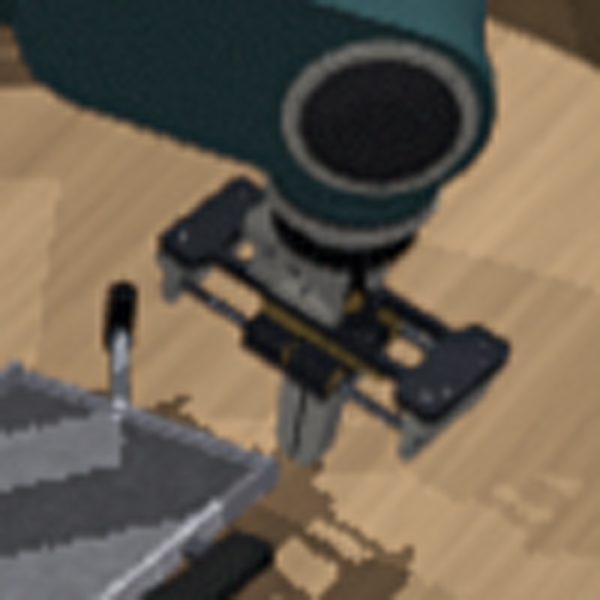

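View pics/w7.png

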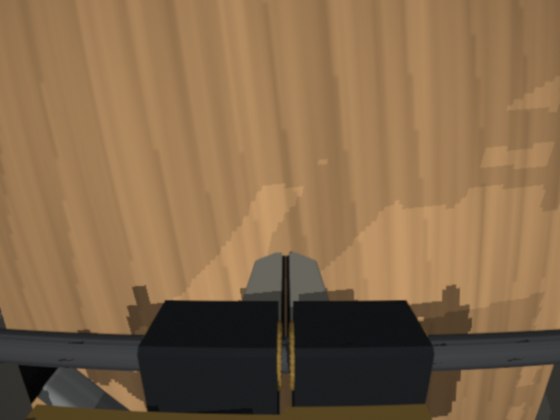

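```bash
python3 - <<'E'
from h import *
f=robot.grab_frame('scene');w=robot.grab_frame('wrist');p=robot.get_obs()['ee_pos']
for z in(0,.005,.01):print(z,proj(f,[p[0],p[1],z]),proj(w,[p[0],p[1],z]))
print(proj(w,[p[0],p[1],-.036]))
E
python3 -m crank '[[0,0.05,0,0,0,0],[0,0.05,0,0,0,0],[0,0.05,0,0,0,0],[0,0.05,0,0,0,0],[0,0.05,0,0,0,0],[0,0.05,0,0,0,0],[0,0,0,0,0,0],[0,0,0,0,0,0],[0,0,0,0,0,0],[0,0,0,0,0,0]]'
```

```text
0 [358.63359327 165.47236451] [284.18980229 266.07642224]
0.005 [358.81950186 164.48280066] [284.15989597 270.51863659]
0.01 [359.00639321 163.488041  ] [284.12842175 275.19677095]
[284.36769354 239.70996151]
t: 18.8
ee_pos: [0.6247, 0.4087, -0.0385]
orientation: [[-0.11, 0.0, 0.994], [-0.994, 0.0, -0.11], [-0.0, -1.0, 0.0]]
contact_force: [-2.7, -2.0, 6.1]
gripper_width: 0.006
```

Run:
```python
from h import *
f=robot.grab_frame('scene');p=robot.get_obs()['ee_pos']
for d in(.07,.08,.094):
  for z in(.02,.04,.06,.08,.1):
    q=p[:2]+d*XA;print(d,z,proj(f,[q[0],q[1],z]).round(1))
```

```text
0.07 0.02 [375.9 172.5]
0.07 0.04 [376.8 168.5]
0.07 0.06 [377.8 164.4]
0.07 0.08 [378.8 160.2]
0.07 0.1 [379.8 155.9]
0.08 0.02 [378.3 174.1]
0.08 0.04 [379.3 170.1]
0.08 0.06 [380.3 166. ]
0.08 0.08 [381.3 161.8]
0.08 0.1 [382.4 157.5]
0.094 0.02 [381.7 176.4]
0.094 0.04 [382.7 172.4]
0.094 0.06 [383.8 168.3]
0.094 0.08 [384.8 164.1]
0.094 0.1 [385.9 159.8]
```

Touch confirmed: contact at reported z ≈ −0.038, so the real fingertips end 38 mm behind the reported TCP along the tool, with xy correct. From here I subtract that from every height.

```bash
sed -i 's/AX=np.array(\[0.5595,0.3240\])/AX=np.array([0.5608,0.3258])\nTIP=0.038/; s/D=np.array(\[x,y,z\])-p/D=np.array([x,y,z-TIP])-p/' h.py
python3 -m crank '[[0,-3,0,0,0,0],[0,-5,0,0,0,0],[0,-2,0,0,0,0],[0,0,0,0,0,0],[0,0,0,0,0,0],[0,0,0,0,0,0],[0,0,0,0,0,0],[0,0,0,0,0,0],[0,0,0,0,0,0],[0,0,0,0,0,0]]' 0
python3 - <<'E'
from h import *
p=lev(0.02);print(p);go(*p,.1,YAW)
E
```

```text
t: 20.1
ee_pos: [0.6247, 0.4087, 0.0609]
orientation: [[-0.11, 0.0, 0.994], [-0.994, 0.0, -0.11], [-0.0, -1.0, 0.0]]
contact_force: [0.3, 0.1, 0.4]
gripper_width: 0.992
[0.51078615 0.39078165]
t 20.1 pos [0.6247 0.4087 0.0609] zang -6.3 tilt [-0. -1.  0.] F [0.3 0.1 0.4] w 0.992 q [31. 18. 80.  0. 82. 38.]
TURN about y rad -0.001  then SHIFT cm x,y,z 3.03 -0.11 -11.13
```

Move over the grip, descend to tip z 0.050, then cage.

```bash
python3 -m crank '[[1,0,-3.7,0,0,0],[1,0,-3.7,0,0,0],[1.03,0,-3.73,0,0,0],[0,0,0,0,0,0],[0,2.5,0,0,0,0],[0,2.4,0,0,0,0],[0,0,0,0,0,0],[0,0,0,0,0,0],[0,0,0,0,0,0],[0,0,0,0,0,0]]' 0
python3 -m crank '[[0,0,0,0,0,0],[0,0,0,0,0,0],[0,0,0,0,0,0],[0,0,0,0,0,0],[0,0,0,0,0,0],[0,0,0,0,0,0],[0,0,0,0,0,0],[0,0,0,0,0,0],[0,0,0,0,0,0],[0,0,0,0,0,0]]' 0.76 10
python3 - <<'E'
from h import *
go(*lev(0),.05,YAW)
f=grab('wrist','w8.png')
E
```

```text
t: 21.35
ee_pos: [0.5111, 0.391, 0.0127]
orientation: [[-0.11, 0.001, 0.994], [-0.994, 0.001, -0.11], [-0.001, -1.0, 0.001]]
contact_force: [-0.1, -0.5, 0.5]
gripper_width: 1.0
t: 22.6
ee_pos: [0.5105, 0.3909, 0.0118]
orientation: [[-0.11, -0.0, 0.994], [-0.994, 0.0, -0.11], [-0.0, -1.0, -0.0]]
contact_force: [-2.9, 1.4, 1.4]
gripper_width: 0.241
t 22.6 pos [0.5105 0.3909 0.0118] zang -6.3 tilt [-0. -1. -0.] F [-2.9  1.4  1.4] w 0.241 q [35.  8. 97.  0. 75. 41.]
TURN about y rad -0.0  then SHIFT cm x,y,z 0.12 -0.02 -0.09
```

View pics/w8.png

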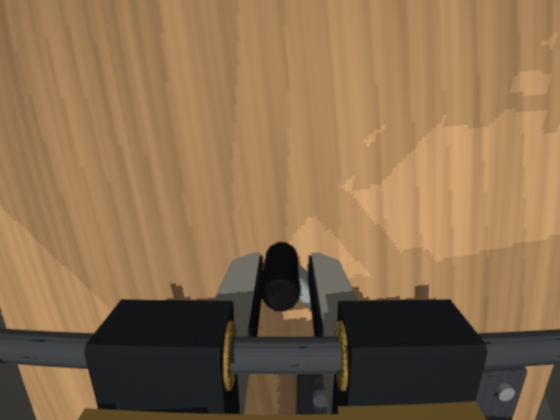

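The grip is now between the pads at (281,275). Sweep it open.

```bash
python3 -m crank '[[-0.6,0,0.84,0,0,0],[-0.57,0,0.84,0,0,0],[-0.72,0,1.9,0,0,0],[-0.23,0,2.0,0,0,0],[0.29,0,2.0,0,0,0],[0.77,0,1.9,0,0,0],[0.95,0,1.33,0,0,0],[0.2,0,0.4,0,0,0],[0,0,0,0,0,0],[0,0,0,0,0,0]]'
python3 - <<'E'
from h import *
go(*lev(1.57),.05,YAW)
f=grab('wrist','w9.png')
E
```

```text
t: 23.9
ee_pos: [0.6221, 0.3776, 0.012]
orientation: [[-0.11, 0.001, 0.994], [-0.994, 0.0, -0.11], [-0.0, -1.0, 0.001]]
contact_force: [0.5, -0.3, 0.8]
gripper_width: 0.24
t 23.9 pos [0.6221 0.3776 0.012 ] zang -6.3 tilt [-0.    -1.     0.001] F [ 0.5 -0.3  0.8] w 0.24 q [29. 18. 85. -0. 77. 36.]
TURN about y rad -0.0  then SHIFT cm x,y,z 0.02 0.0 0.27
```

View pics/w9.png

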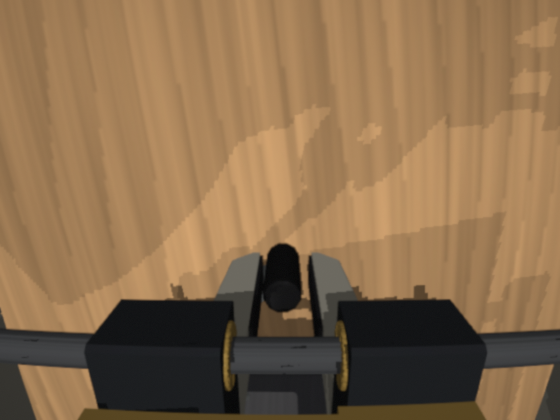

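```bash
python3 -m crank '[[0.1,0,0.3,0,0,0],[0,0,0,0,0,0],[0,0,0,0,0,0],[0,0,0,0,0,0],[0,0,-0.15,0,0,0],[0,0,0,0,0,0],[0,0,0,0,0,0],[0,0,0,0,0,0],[0,0,0,0,0,0],[0,0,0,0,0,0]]'
python3 -m crank '[[0,0,0,0,0,0],[0,0,0,0,0,0],[0,0,0,0,0,0],[0,-4,0,0,0,0],[0,-5,0,0,0,0],[0,-5,0,0,0,0],[0,0,0,0,0,0],[0,0,0,0,0,0],[0,0,0,0,0,0],[0,0,0,0,0,0]]' 0.3
python3 - <<'E'
from h import *
p=rest(.113,0);print(p);go(*p,.165,YAW)
f=grab('wrist','w10.png')
print(proj(f,[*lev(1.57),.074]))
E
```

```text
t: 25.2
ee_pos: [0.6235, 0.3764, 0.0118]
orientation: [[-0.11, 0.0, 0.994], [-0.994, 0.0, -0.11], [-0.0, -1.0, 0.0]]
contact_force: [-1.5, 0.5, 1.7]
gripper_width: 0.242
t: 26.45
ee_pos: [0.6231, 0.3762, 0.1506]
orientation: [[-0.11, -0.001, 0.994], [-0.994, -0.001, -0.11], [0.001, -1.0, -0.001]]
contact_force: [0.2, 0.3, -0.5]
gripper_width: 0.701
[0.68872407 0.13385883]
t 26.45 pos [0.6231 0.3762 0.1506] zang -6.3 tilt [ 0.001 -1.    -0.001] F [ 0.2  0.3 -0.5] w 0.701 q [29. 14. 77. -0. 89. 35.]
TURN about y rad -0.001  then SHIFT cm x,y,z 23.38 2.36 9.17
[286.55123238 202.6378448 ]
```

View pics/w10.png

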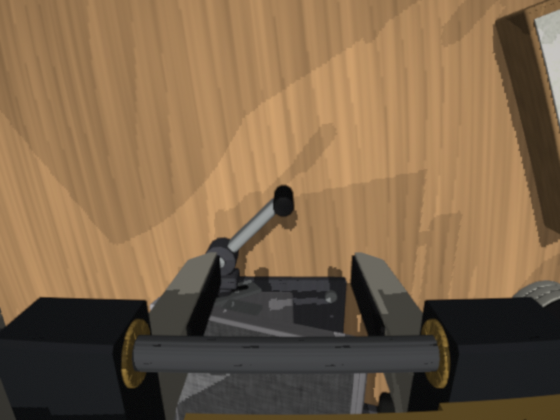

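```bash
python3 -m crank '[[4.68,0,1.83,0,0,0],[4.68,0,1.83,0,0,0],[4.68,0,1.83,0,0,0],[4.68,0,1.83,0,0,0],[4.66,0,1.85,0,0,0],[0,2.0,0,0,0,0],[0,0,0,0,0,0],[0,0,0,0,0,0],[0,0,0,0,0,0],[0,0,0,0,0,0]]' 1
python3 - <<'E'
from h import *
p=rest(.113,0);go(*p,.107,YAW)
f=grab('wrist','w11.png');grab('scene','s11.png')
E
```

```text
t: 27.75
ee_pos: [0.689, 0.1346, 0.1323]
orientation: [[-0.109, 0.001, 0.994], [-0.994, 0.0, -0.109], [-0.0, -1.0, 0.001]]
contact_force: [-0.4, -0.0, 0.1]
gripper_width: 0.009
t 27.75 pos [0.689  0.1346 0.1323] zang -6.3 tilt [-0.    -1.     0.001] F [-0.4 -0.   0.1] w 0.009 q [ 9. 11. 82.  0. 87. 15.]
TURN about y rad 0.0  then SHIFT cm x,y,z 0.08 6.33 -0.01
```

View pics/s11.png

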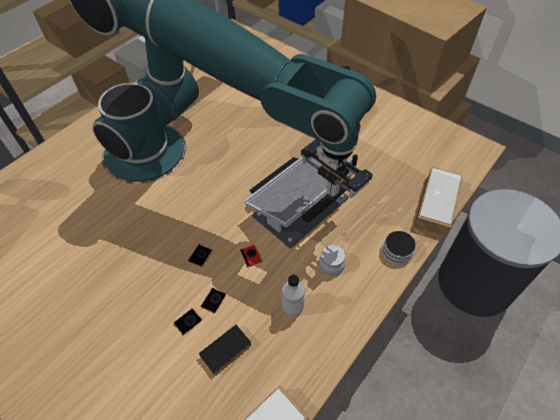

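View pics/w11.png

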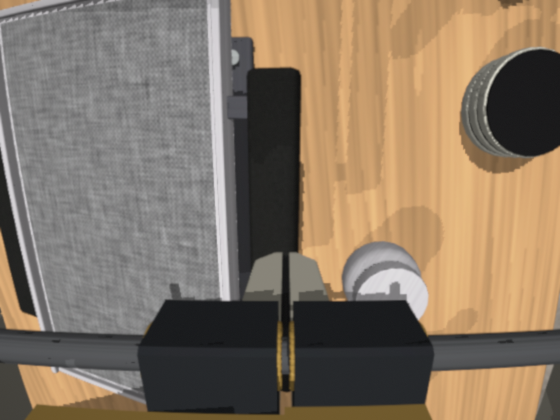

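The lid formerly at (220,286) in the scene view has been knocked to (213,299), so I'll re-measure it later. The tip is over the far rail; press it down.

```bash
python3 -m crank '[[0,1,0,0,0,0],[0,0.8,0,0,0,0],[0,0.6,0,0,0,0],[0,0.6,0,0,0,0],[0,0.6,0,0,0,0],[0,0.6,0,0,0,0],[0,0.6,0,0,0,0],[0,0.5,0,0,0,0],[0,0.3,0,0,0,0],[0,0,0,0,0,0]]'
python3 -m crank '[[0,0.2,0,0,0,0],[0,0.1,0,0,0,0],[0,0.1,0,0,0,0],[0,0.1,0,0,0,0],[0,0.1,0,0,0,0],[0,0,0,0,0,0],[0,0,0,0,0,0],[0,0,0,0,0,0],[0,0,0,0,0,0],[0,0,0,0,0,0]]'
```

```text
t: 29.1
ee_pos: [0.689, 0.1339, 0.0757]
orientation: [[-0.11, 0.0, 0.994], [-0.994, -0.0, -0.11], [-0.0, -1.0, 0.0]]
contact_force: [1.3, -0.8, 1.8]
gripper_width: 0.005
t: 30.35
ee_pos: [0.6888, 0.134, 0.0697]
orientation: [[-0.11, -0.0, 0.994], [-0.994, -0.0, -0.11], [0.0, -1.0, -0.0]]
contact_force: [1.0, 0.1, 2.3]
gripper_width: 0.009
```

```bash
python3 -m crank '[[0,0.05,0,0,0,0],[0,0.05,0,0,0,0],[0,0.05,0,0,0,0],[0,0,0,0,0,0],[0,0,0,0,0,0],[0,0,0,0,0,0],[0,0,0,0,0,0],[0,0,0,0,0,0],[0,0,0,0,0,0],[0,0,0,0,0,0]]'
python3 -m crank '[[0,0.05,0,0,0,0],[0,0.05,0,0,0,0],[0,0.05,0,0,0,0],[0,0,0,0,0,0],[0,0,0,0,0,0],[0,0,0,0,0,0],[0,0,0,0,0,0],[0,0,0,0,0,0],[0,0,0,0,0,0],[0,0,0,0,0,0]]'
```

```text
t: 31.6
ee_pos: [0.689, 0.134, 0.0685]
orientation: [[-0.11, 0.0, 0.994], [-0.994, -0.0, -0.11], [-0.0, -1.0, 0.0]]
contact_force: [2.1, -0.2, 4.5]
gripper_width: 0.004
t: 32.85
ee_pos: [0.6891, 0.134, 0.0684]
orientation: [[-0.11, 0.001, 0.994], [-0.994, 0.0, -0.11], [-0.0, -1.0, 0.001]]
contact_force: [-3.8, -1.9, 16.3]
gripper_width: 0.008
```

Stop reached: the force jumped to 16 N at tip z 0.106. Back to the lever.

```bash
python3 -m crank '[[0,-1,0,0,0,0],[0,-4,0,0,0,0],[0,-3,0,0,0,0],[-4.68,0,-1.83,0,0,0],[-4.68,0,-1.83,0,0,0],[-4.68,0,-1.83,0,0,0],[-4.68,0,-1.83,0,0,0],[-4.66,0,-1.85,0,0,0],[0,0,0,0,0,0],[0,0,0,0,0,0]]' 0
python3 - <<'E'
from h import *
go(*lev(1.55),.05,YAW)
f=grab('wrist','w12.png');s=grab('scene','s12.png');print(proj(f,[*lev(1.57),.074]))
E
```

```text
t: 34.1
ee_pos: [0.6232, 0.3761, 0.1464]
orientation: [[-0.109, -0.001, 0.994], [-0.994, -0.001, -0.109], [0.001, -1.0, -0.001]]
contact_force: [-1.0, -0.4, 0.3]
gripper_width: 0.99
t 34.1 pos [0.6232 0.3761 0.1464] zang -6.3 tilt [ 0.001 -1.    -0.001] F [-1.  -0.4  0.3] w 0.99 q [29. 14. 78. -0. 89. 35.]
TURN about y rad -0.0  then SHIFT cm x,y,z -0.23 13.44 0.02
[286.39178242 203.99955514]
```

View pics/w12.png

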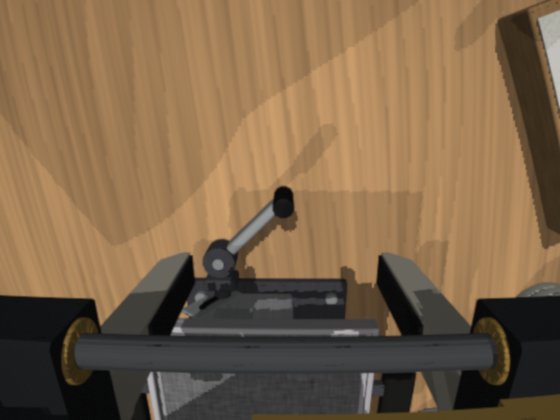

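View pics/s12.png

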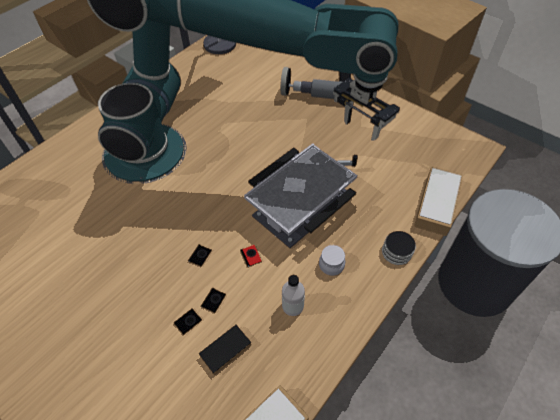

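```bash
python3 -m crank '[[-0.2,4.5,0,0,0,0],[0,4.5,0,0,0,0],[0,4.4,0,0,0,0],[0,0,0,0,0,0],[0,0,0,0,0,0],[0,0,0,0,0,0],[0,0,0,0,0,0],[0,0,0,0,0,0],[0,0,0,0,0,0],[0,0,0,0,0,0]]' 0
python3 -m crank '[[0,0,0,0,0,0],[0,0,0,0,0,0],[0,0,0,0,0,0],[0,0,0,0,0,0],[0,0,0,0,0,0],[0,0,0,0,0,0],[0,0,0,0,0,0],[0,0,0,0,0,0],[0,0,0,0,0,0],[0,0,0,0,0,0]]' 0.76 10
python3 - <<'E'
from h import *
go(*lev(1.55),.05,YAW);P=lev(1.55)
for a in(1.35,1.1,.85,.6,.35,.15,0):
    p=lev(a)-P;P=lev(a);print(a,'xz shift',round(-p@YA*100,2),round(p@XA*100,2))
E
```

```text
t: 35.45
ee_pos: [0.6237, 0.3784, 0.0129]
orientation: [[-0.11, 0.0, 0.994], [-0.994, 0.0, -0.11], [-0.0, -1.0, 0.0]]
contact_force: [-0.4, -0.1, 1.1]
gripper_width: 1.002
t: 36.7
ee_pos: [0.6236, 0.3784, 0.0128]
orientation: [[-0.11, -0.0, 0.994], [-0.994, -0.0, -0.11], [0.0, -1.0, -0.0]]
contact_force: [-0.8, -0.1, -0.4]
gripper_width: 0.241
t 36.7 pos [0.6236 0.3784 0.0128] zang -6.3 tilt [ 0. -1. -0.] F [-0.8 -0.1 -0.4] w 0.241 q [29. 18. 85.  0. 77. 36.]
TURN about y rad -0.001  then SHIFT cm x,y,z -0.0 0.08 0.01
1.35 xz shift -1.01 -1.29
1.1 xz shift -0.87 -1.85
0.85 xz shift -0.39 -2.01
0.6 xz shift 0.12 -2.04
0.35 xz shift 0.62 -1.95
0.15 xz shift 0.84 -1.41
0 xz shift 0.8 -0.93
```

```bash
python3 -m crank '[[-0.5,0,-0.65,0,0,0],[-0.5,0,-0.65,0,0,0],[-0.87,0,-1.85,0,0,0],[-0.4,0,-2.0,0,0,0],[0.12,0,-2.0,0,0,0],[0.62,0,-1.95,0,0,0],[0.84,0,-1.4,0,0,0],[0.7,0,-0.9,0,0,0],[0,0,-0.3,0,0,0],[0,0,0,0,0,0]]'
python3 - <<'E'
from h import *
go(*lev(0.0),.05,YAW);grab('wrist','w13.png')
E
```

```text
t: 37.95
ee_pos: [0.5076, 0.3905, 0.0129]
orientation: [[-0.11, 0.0, 0.994], [-0.994, -0.001, -0.11], [0.001, -1.0, 0.0]]
contact_force: [2.1, -1.8, -0.2]
gripper_width: 0.24
t 37.95 pos [0.5076 0.3905 0.0129] zang -6.3 tilt [ 0.001 -1.     0.   ] F [ 2.1 -1.8 -0.2] w 0.24 q [35.  8. 97. -0. 75. 42.]
TURN about y rad -0.001  then SHIFT cm x,y,z 0.06 0.09 0.2
```

View pics/w13.png

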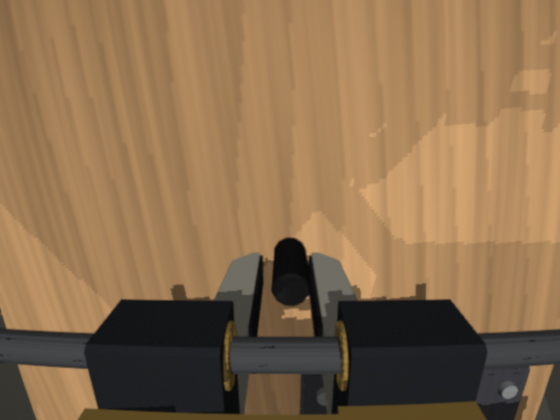

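```bash
python3 -m crank '[[0.05,0,-0.1,0,0,0],[0.05,0,-0.1,0,0,0],[0,0,-0.1,0,0,0],[0,0,0,0,0,0],[0,0,0,0,0,0],[0,0,0,0,0,0],[0,0,0,0,0,0],[0,0,0,0,0,0],[0,0,0,0,0,0],[0,0,0,0,0,0]]'
python3 - <<'E'
from h import *
f=grab('wrist');print(plane(f,290,291,.074))
E
```

```text
t: 39.25
ee_pos: [0.5052, 0.3895, 0.0128]
orientation: [[-0.11, 0.001, 0.994], [-0.994, -0.002, -0.11], [0.001, -1.0, 0.001]]
contact_force: [6.6, -8.8, 0.8]
gripper_width: 0.241
[0.50774373 0.38923623 0.074     ]
```

At the stop (11 N, grip at the locked position). Back off, lift away and re-measure the lids.

```bash
python3 -m crank '[[0,0,0.2,0,0,0],[0,0,0,0,0,0],[0,0,0,0,0,0],[0,0,0,0,0,0],[0,-4,0,0,0,0],[0,-5,0,0,0,0],[0,-5,0,0,0,0],[0,0,0,0,0,0],[0,0,0,0,0,0],[0,0,0,0,0,0]]' 0.3
python3 - <<'E'
from h import *
f=grab('wrist','w14.png');print(proj(f,[*lev(0),.074]))
t=grab('top','t14.png');s=grab('scene','s14.png')
for g in(t,s):
  for L in lids(g):
    if -.5<L[2][1]<0 and .3<L[2][0]<.8:print(L)
go(*lev(0),.188,YAW)
E
```

```text
t: 40.55
ee_pos: [0.5058, 0.39, 0.1511]
orientation: [[-0.11, -0.002, 0.994], [-0.994, -0.001, -0.11], [0.002, -1.0, -0.002]]
contact_force: [-0.2, 0.6, -0.4]
gripper_width: 0.697
[289.43751504 203.42069942]
([384, 221], np.int32(324), [0.5818, -0.261], np.float64(0.059), np.float64(0.041), np.float64(12.5))
([416, 225], np.int32(318), [0.5702, -0.3477], np.float64(0.06), np.float64(0.041), np.float64(-8.1))
([356, 271], np.int32(343), [0.4509, -0.1805], np.float64(0.06), np.float64(0.041), np.float64(14.1))
([199, 255], np.int32(273), [0.4528, -0.1828], np.float64(0.066), np.float64(0.046), np.float64(13.9))
([213, 300], np.int32(327), [0.5836, -0.2622], np.float64(0.064), np.float64(0.046), np.float64(14.2))
([187, 321], np.int32(360), [0.5722, -0.3495], np.float64(0.061), np.float64(0.046), np.float64(-7.9))
t 40.7 pos [0.506  0.3901 0.1518] zang -6.3 tilt [ 0.001 -1.    -0.001] F [ 0.5 -0.7  0.5] w 0.697 q [35.  3. 89. -0. 88. 42.]
TURN about y rad -0.001  then SHIFT cm x,y,z -0.01 0.18 0.35
```

View pics/w14.png

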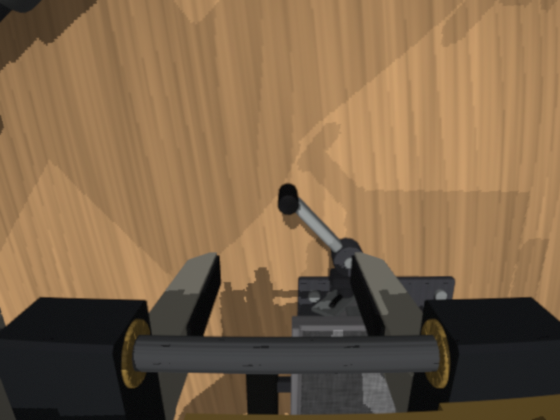

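View pics/t14.png

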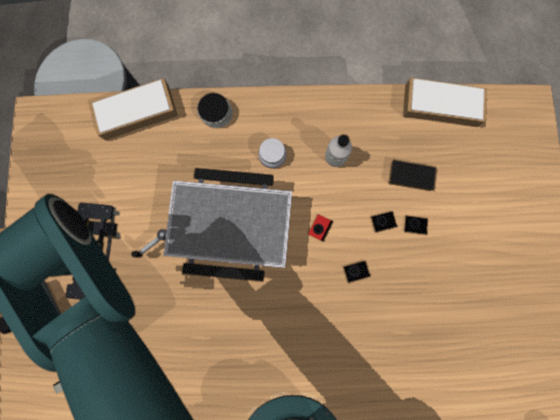

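Scene state: the top is level and the lever locked (grip at (288,197), predicted (289,203)). The lids in the top view are now at (384,221), (416,225) and (357,271), and both cameras agree within 2–3 mm. Fetch lid C first.

Run:
```python
from h import *
go(.452,-.1817,.06,14)
```

```text
t 40.7 pos [0.506  0.3901 0.1518] zang -6.3 tilt [ 0.001 -1.    -0.001] F [ 0.5 -0.7  0.5] w 0.697 q [35.  3. 89. -0. 88. 42.]
TURN about y rad -0.354  then SHIFT cm x,y,z 54.17 12.98 -19.07
```

```bash
python3 -m crank '[[0,0,0,0,-0.177,0],[0,0,0,0,-0.177,0],[5.42,0,-1.9,0,0,0],[5.42,0,-1.9,0,0,0],[5.42,0,-1.9,0,0,0],[5.42,0,-1.9,0,0,0],[5.42,0,-1.9,0,0,0],[5.42,0,-1.9,0,0,0],[5.42,0,-1.9,0,0,0],[5.42,0,-1.9,0,0,0]]' 0
python3 -m crank '[[5.42,0,-1.9,0,0,0],[5.4,0,-1.9,0,0,0],[0,4,0,0,0,0],[0,4,0,0,0,0],[0,2,0,0,0,0],[0,0,0,0,0,0],[0,0,0,0,0,0],[0,0,0,0,0,0],[0,0,0,0,0,0],[0,0,0,0,0,0]]' 0
python3 - <<'E'
from h import *
f=grab('wrist','w15.png')
go(.452,-.1817,.0015,14)
E
```

```text
t: 41.95
ee_pos: [0.4629, -0.0689, 0.1527]
orientation: [[0.242, 0.0, 0.97], [-0.97, -0.0, 0.242], [0.0, -1.0, 0.0]]
contact_force: [1.4, -1.1, -0.3]
gripper_width: 1.001
t: 43.2
ee_pos: [0.4529, -0.1814, 0.0532]
orientation: [[0.242, 0.0, 0.97], [-0.97, -0.0, 0.242], [0.0, -1.0, 0.0]]
contact_force: [-0.0, -0.8, 0.5]
gripper_width: 0.999
t 43.25 pos [ 0.4529 -0.1814  0.0531] zang 14.0 tilt [ 0. -1.  0.] F [ 0.7 -0.3  0.3] w 0.997 q [-25. -14. 114.   0.  80. -39.]
TURN about y rad -0.0  then SHIFT cm x,y,z 0.01 8.96 -0.09
```

View pics/w15.png

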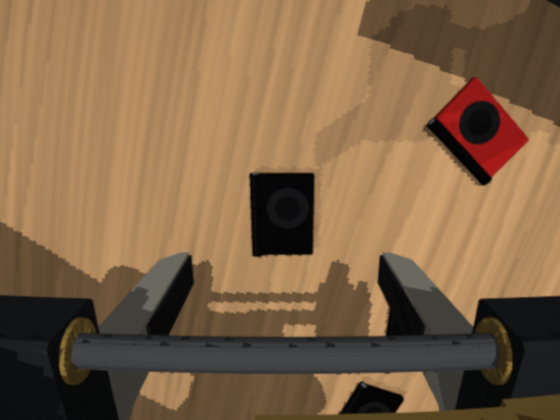

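The close view shows a black lid with a ring on its face at (282,215), square to the jaws; the red decoy is at (480,120). Descend and grip.

```bash
python3 -m crank '[[0,4,0,0,0,0],[0,3,0,0,0,0],[0,1,0,0,0,0],[0,0.5,0,0,0,0],[0,0.4,0,0,0,0],[0,0,0,0,0,0],[0,0,0,0,0,0],[0,0,0,0,0,0],[0,0,0,0,0,0],[0,0,0,0,0,0]]' 0
python3 -m crank '[[0,0,0,0,0,0],[0,0,0,0,0,0],[0,0,0,0,0,0],[0,0,0,0,0,0],[0,0,0,0,0,0],[0,0,0,0,0,0],[0,-1,0,0,0,0],[0,-4,0,0,0,0],[0,-5,0,0,0,0],[0,-6,0,0,0,0]]' 1 20
python3 - <<'E'
from h import *
f=grab('wrist','w16.png')
p=rest(-.02,.08);print(p);go(*p,.15,YAW)
E
```

```text
t: 44.5
ee_pos: [0.4528, -0.1814, -0.0361]
orientation: [[0.242, 0.0, 0.97], [-0.97, -0.0, 0.242], [0.0, -1.0, 0.0]]
contact_force: [0.5, 0.9, -0.7]
gripper_width: 0.999
t: 45.75
ee_pos: [0.4522, -0.1811, 0.1256]
orientation: [[0.242, -0.001, 0.97], [-0.97, 0.0, 0.242], [-0.0, -1.0, -0.001]]
contact_force: [0.0, -0.9, 0.2]
gripper_width: 0.487
[0.56525674 0.22790574]
t 45.8 pos [ 0.4547 -0.1823  0.1346] zang 14.0 tilt [ 0.006 -1.     0.007] F [1.4 0.5 9.9] w 0.487 q [-25. -17. 109.   0.  88. -39.]
TURN about y rad 0.353  then SHIFT cm x,y,z -41.98 2.26 6.51
```

View pics/w16.png

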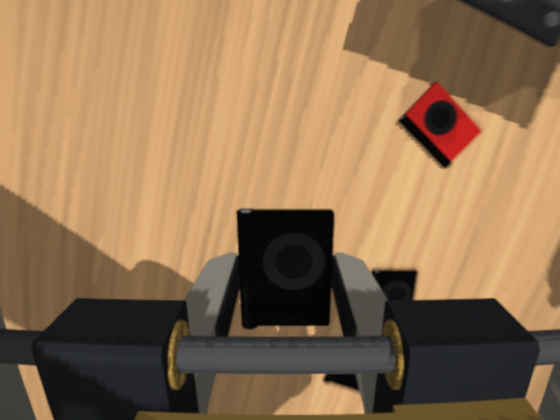

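Lid C is held (45 mm opening). Carry it to rest (−0.02, +0.08).

```bash
python3 -m crank '[[0,0,0,0,0.177,0],[0,0,0,0,0.177,0],[-5.25,0,0.81,0,0,0],[-5.25,0,0.81,0,0,0],[-5.25,0,0.81,0,0,0],[-5.25,0,0.81,0,0,0],[-5.25,0,0.81,0,0,0],[-5.25,0,0.81,0,0,0],[-5.25,0,0.81,0,0,0],[-5.2,0,0.81,0,0,0]]'
python3 -m crank '[[0,0,0,0,0,0],[0,0,0,0,0,0],[0,0,0,0,0,0],[0,0,0,0,0,0],[0,0,0,0,0,0],[0,0,0,0,0,0],[0,0,0,0,0,0],[0,0,0,0,0,0],[0,0,0,0,0,0],[0,0,0,0,0,0]]'
python3 - <<'E'
from h import *
f=grab('wrist','w17.png')
p=rest(-.02,.08);go(*p,.1095,YAW)
E
```

```text
t: 47.05
ee_pos: [0.5635, 0.2303, 0.1244]
orientation: [[-0.11, 0.001, 0.994], [-0.994, 0.0, -0.11], [-0.0, -1.0, 0.001]]
contact_force: [0.8, -0.8, -0.6]
gripper_width: 0.488
t: 48.3
ee_pos: [0.5632, 0.2285, 0.1239]
orientation: [[-0.11, 0.0, 0.994], [-0.994, -0.0, -0.11], [0.0, -1.0, 0.0]]
contact_force: [0.3, -0.2, -0.5]
gripper_width: 0.486
t 48.35 pos [0.5632 0.2285 0.1238] zang -6.3 tilt [ 0. -1. -0.] F [-0.1  0.6 -1.1] w 0.49 q [20. -1. 95.  0. 85. 26.]
TURN about y rad -0.001  then SHIFT cm x,y,z 0.04 5.23 0.21
```

View pics/w17.png

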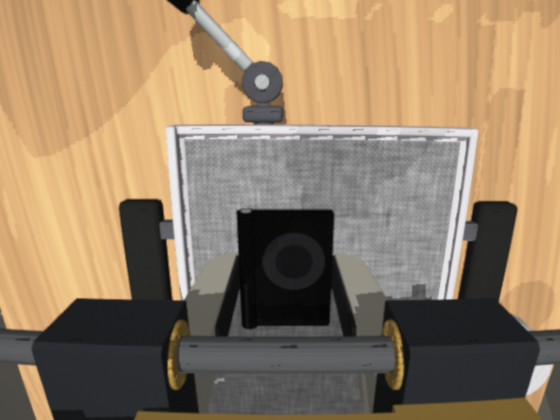

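```bash
python3 -m crank '[[0,2.5,0,0,0,0],[0,1.5,0,0,0,0],[0,0.7,0,0,0,0],[0,0.4,0,0,0,0],[0,0.1,0,0,0,0],[0,0,0,0,0,0],[0,0,0,0,0,0],[0,0,0,0,0,0],[0,0,0,0,0,0],[0,0,0,0,0,0]]'
python3 -m crank '[[0,0,0,0,0,0],[0,0,0,0,0,0],[0,0,0,0,0,0],[0,0,0,0,0,0],[0,-1,0,0,0,0],[0,-4,0,0,0,0],[0,-3,0,0,0,0],[0,0,0,0,0,0],[0,0,0,0,0,0],[0,0,0,0,0,0]]' 0.33
python3 - <<'E'
from h import *
f=grab('wrist','w18.png')
t=grab('top','t18.png')
for L in lids(t):
    if -.5<L[2][1]<0 and .3<L[2][0]<.8:print(L)
go(.5827,-.2615,.06,13)
E
```

```text
t: 49.6
ee_pos: [0.5632, 0.2285, 0.0718]
orientation: [[-0.11, -0.0, 0.994], [-0.994, 0.0, -0.11], [-0.0, -1.0, -0.0]]
contact_force: [-0.3, 0.0, -0.3]
gripper_width: 0.488
t: 50.85
ee_pos: [0.5628, 0.2283, 0.1508]
orientation: [[-0.11, -0.001, 0.994], [-0.994, -0.001, -0.11], [0.001, -1.0, -0.001]]
contact_force: [0.3, 0.2, 0.2]
gripper_width: 0.669
([384, 221], np.int32(315), [0.582, -0.2607], np.float64(0.058), np.float64(0.04), np.float64(12.5))
([416, 225], np.int32(307), [0.5705, -0.348], np.float64(0.06), np.float64(0.04), np.float64(-9.0))
t 50.95 pos [0.5629 0.2284 0.1509] zang -6.3 tilt [ 0.001 -1.    -0.001] F [ 0.5  0.5 -0.5] w 0.674 q [20. -1. 93.  0. 88. 26.]
TURN about y rad -0.337  then SHIFT cm x,y,z 48.18 12.89 -9.09
```

View pics/w18.png

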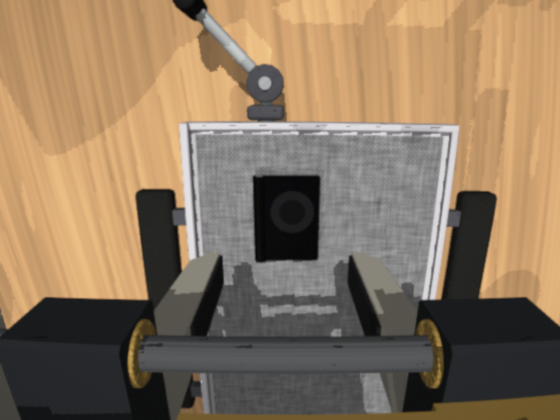

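Lid C lies flat on the felt at (287,218). Fetch the knocked lid A next.

```bash
python3 -m crank '[[0,0,0,0,-0.168,0],[0,0,0,0,-0.168,0],[5.35,0,-1.01,0,0,0],[5.35,0,-1.01,0,0,0],[5.35,0,-1.01,0,0,0],[5.35,0,-1.01,0,0,0],[5.35,0,-1.01,0,0,0],[5.35,0,-1.01,0,0,0],[5.35,0,-1.01,0,0,0],[5.35,0,-1.01,0,0,0]]' 0
python3 -m crank '[[5.35,0,-1.01,0,0,0],[0,4,0,0,0,0],[0,4,0,0,0,0],[0,2,0,0,0,0],[0,0,0,0,0,0],[0,0,0,0,0,0],[0,0,0,0,0,0],[0,0,0,0,0,0],[0,0,0,0,0,0],[0,0,0,0,0,0]]' 0
python3 - <<'E'
from h import *
f=grab('wrist','w19.png')
go(.5827,-.2615,.0015,13)
print([ (L[0],L[2:]) for L in lids(f,amin=2000,amax=8000)])
E
```

```text
t: 52.2
ee_pos: [0.5801, -0.2085, 0.1515]
orientation: [[0.224, -0.0, 0.975], [-0.975, 0.0, 0.224], [-0.0, -1.0, -0.0]]
contact_force: [0.9, 0.0, 0.1]
gripper_width: 1.0
t: 53.45
ee_pos: [0.5826, -0.2612, 0.052]
orientation: [[0.224, 0.0, 0.975], [-0.975, -0.0, 0.224], [0.0, -1.0, 0.0]]
contact_force: [0.5, -0.1, 0.1]
gripper_width: 1.002
t 53.5 pos [ 0.5826 -0.2612  0.0519] zang 12.9 tilt [ 0. -1.  0.] F [ 0.4 -0.   0.4] w 1.004 q [-26.   6.  96.  -0.  79. -39.]
TURN about y rad -0.001  then SHIFT cm x,y,z 0.04 8.84 0.01
[([284, 215], ([0.5818, -0.2602], np.float64(0.063), np.float64(0.044), np.float64(14.3)))]
```

View pics/w19.png

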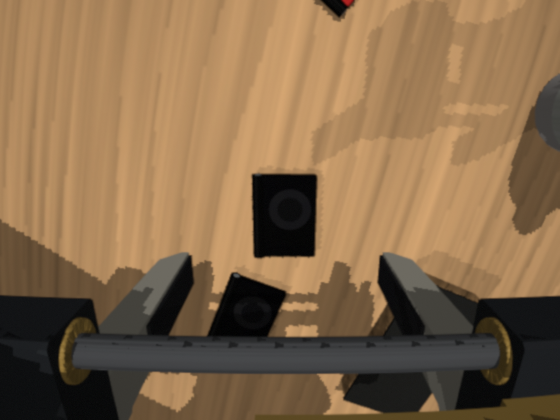

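Run:
```python
from h import *
t=robot.grab_frame('top')
for q in[(389,182),(393,162),(437,168),(434,189)]:print(plane(t,*q,.025).round(3))
p=robot.get_obs()['ee_pos'];R=robot.get_obs()['orientation'];print(p+R[:,2]*.064)
```

```text
[ 0.686 -0.277  0.025]
[ 0.74  -0.291  0.025]
[ 0.722 -0.412  0.025]
[ 0.664 -0.399  0.025]
[ 0.64493009 -0.24681183  0.0518671 ]
```

Clear of the block. Descend and grip.

```bash
python3 -m crank '[[0,4,0,0,0,0],[0,3,0,0,0,0],[0,1,0,0,0,0],[0,0.5,0,0,0,0],[0,0.3,0,0,0,0],[0,0,0,0,0,0],[0,0,0,0,0,0],[0,0,0,0,0,0],[0,0,0,0,0,0],[0,0,0,0,0,0]]' 0
python3 -m crank '[[0,0,0,0,0,0],[0,0,0,0,0,0],[0,0,0,0,0,0],[0,0,0,0,0,0],[0,0,0,0,0,0],[0,0,0,0,0,0],[0,-1,0,0,0,0],[0,-4,0,0,0,0],[0,-5,0,0,0,0],[0,-7,0,0,0,0]]' 1 20
python3 - <<'E'
from h import *
f=grab('wrist','w20.png')
p=rest(-.02,.0);print(p);go(*p,.18,YAW)
E
```

```text
t: 54.8
ee_pos: [0.5826, -0.2612, -0.0361]
orientation: [[0.224, 0.0, 0.975], [-0.975, -0.0, 0.224], [0.0, -1.0, 0.0]]
contact_force: [-0.0, 1.5, -0.8]
gripper_width: 0.998
t: 56.05
ee_pos: [0.5819, -0.2609, 0.1278]
orientation: [[0.224, -0.001, 0.975], [-0.975, 0.001, 0.224], [-0.001, -1.0, -0.001]]
contact_force: [1.7, -0.9, 0.2]
gripper_width: 0.486
[0.55651963 0.14838428]
t 56.1 pos [ 0.5846 -0.2621  0.1382] zang 13.0 tilt [ 0.006 -1.     0.008] F [ 0.3 -0.7  9.9] w 0.487 q [-26.   3.  91.   0.  86. -39.]
TURN about y rad 0.336  then SHIFT cm x,y,z -40.5 -0.38 -7.27
```

View pics/w20.png

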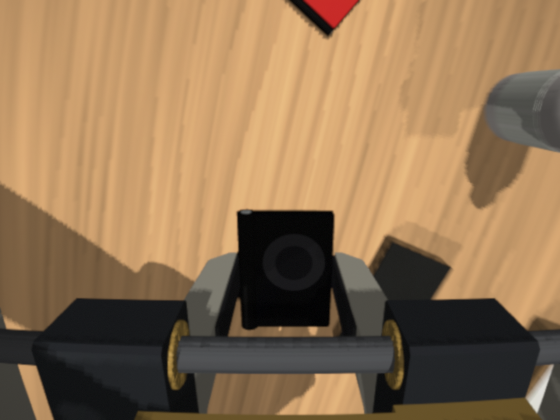

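```bash
python3 -m crank '[[0,0,0,0,0.168,0],[0,0,0,0,0.168,0],[-5.06,0,-0.88,0,0,0],[-5.06,0,-0.88,0,0,0],[-5.06,0,-0.88,0,0,0],[-5.06,0,-0.88,0,0,0],[-5.06,0,-0.88,0,0,0],[-5.06,0,-0.88,0,0,0],[-5.06,0,-0.88,0,0,0],[-5.06,0,-0.88,0,0,0]]'
python3 -m crank '[[0,0,0,0,0,0],[0,0,0,0,0,0],[0,0,0,0,0,0],[0,0,0,0,0,0],[0,0,0,0,0,0],[0,0,0,0,0,0],[0,0,0,0,0,0],[0,0,0,0,0,0],[0,0,0,0,0,0],[0,0,0,0,0,0]]'
python3 - <<'E'
from h import *
f=grab('wrist','w21.png')
p=rest(-.02,.0);go(*p,.1095,YAW)
E
```

```text
t: 57.35
ee_pos: [0.5567, 0.1506, 0.1271]
orientation: [[-0.11, 0.001, 0.994], [-0.994, 0.0, -0.11], [-0.0, -1.0, 0.001]]
contact_force: [0.0, 0.7, 0.3]
gripper_width: 0.489
t: 58.6
ee_pos: [0.557, 0.149, 0.1263]
orientation: [[-0.11, -0.0, 0.994], [-0.994, 0.0, -0.11], [-0.0, -1.0, -0.0]]
contact_force: [-0.3, -0.3, -1.1]
gripper_width: 0.486
t 58.65 pos [0.557  0.1489 0.1264] zang -6.3 tilt [ 0. -1.  0.] F [ 0.7  1.4 -0.6] w 0.488 q [12. -5. 99. -0. 86. 19.]
TURN about y rad -0.001  then SHIFT cm x,y,z 0.06 5.49 -0.04
```

View pics/w21.png

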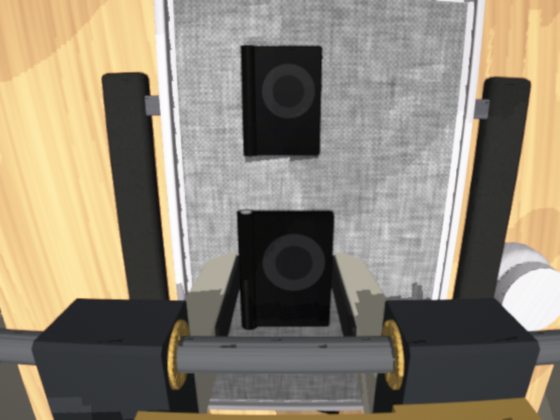

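```bash
python3 -m crank '[[0,2.5,0,0,0,0],[0,1.5,0,0,0,0],[0,0.7,0,0,0,0],[0,0.5,0,0,0,0],[0,0.25,0,0,0,0],[0,0,0,0,0,0],[0,0,0,0,0,0],[0,0,0,0,0,0],[0,0,0,0,0,0],[0,0,0,0,0,0]]'
python3 -m crank '[[0,0,0,0,0,0],[0,0,0,0,0,0],[0,0,0,0,0,0],[0,0,0,0,0,0],[0,-1,0,0,0,0],[0,-4,0,0,0,0],[0,-3,0,0,0,0],[0,0,0,0,0,0],[0,0,0,0,0,0],[0,0,0,0,0,0]]' 0.33
python3 - <<'E'
from h import *
f=grab('wrist','w22.png')
t=grab('top','t22.png')
for L in lids(t):
    if -.5<L[2][1]<0 and .3<L[2][0]<.8:print(L)
go(.571,-.3487,.06,-8.2)
E
```

```text
t: 59.9
ee_pos: [0.557, 0.1489, 0.0719]
orientation: [[-0.11, 0.0, 0.994], [-0.994, -0.0, -0.11], [-0.0, -1.0, 0.0]]
contact_force: [0.1, -0.6, -0.6]
gripper_width: 0.491
t: 61.15
ee_pos: [0.5566, 0.1488, 0.1508]
orientation: [[-0.11, -0.001, 0.994], [-0.994, -0.0, -0.11], [0.0, -1.0, -0.001]]
contact_force: [0.3, 0.0, -0.3]
gripper_width: 0.673
([416, 225], np.int32(312), [0.5703, -0.3479], np.float64(0.06), np.float64(0.04), np.float64(-8.5))
t 61.25 pos [0.5567 0.1489 0.151 ] zang -6.3 tilt [ 0.    -1.    -0.001] F [ 0.5 -0.2 -0.2] w 0.671 q [12. -5. 97.  0. 88. 19.]
TURN about y rad 0.033  then SHIFT cm x,y,z 49.04 12.9 8.51
```

View pics/w22.png

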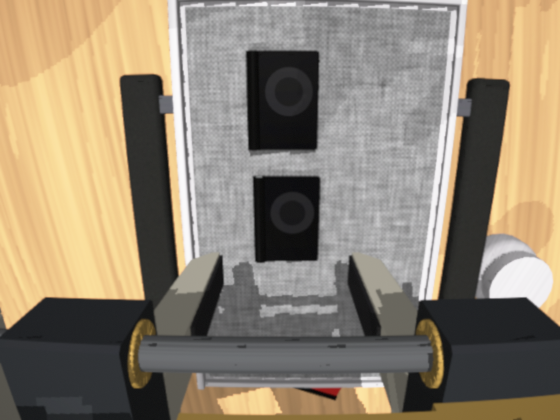

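Two lids are down flat. Fetch lid B.

```bash
python3 -m crank '[[0,0,0,0,0.033,0],[5.45,0,0.945,0,0,0],[5.45,0,0.945,0,0,0],[5.45,0,0.945,0,0,0],[5.45,0,0.945,0,0,0],[5.45,0,0.945,0,0,0],[5.45,0,0.945,0,0,0],[5.45,0,0.945,0,0,0],[5.45,0,0.945,0,0,0],[5.45,0,0.945,0,0,0]]' 0
python3 -m crank '[[0,4,0,0,0,0],[0,4,0,0,0,0],[0,2,0,0,0,0],[0,0,0,0,0,0],[0,0,0,0,0,0],[0,0,0,0,0,0],[0,0,0,0,0,0],[0,0,0,0,0,0],[0,0,0,0,0,0],[0,0,0,0,0,0]]' 0
python3 - <<'E'
from h import *
f=grab('wrist','w23.png')
go(.571,-.3487,.0015,-8.2)
print([ (L[0],L[2:]) for L in lids(f,amin=2000,amax=8000)])
E
```

```text
t: 62.5
ee_pos: [0.5711, -0.3505, 0.1517]
orientation: [[-0.144, -0.0, 0.99], [-0.99, 0.0, -0.144], [-0.0, -1.0, -0.0]]
contact_force: [0.6, -0.0, 0.1]
gripper_width: 1.002
t: 63.75
ee_pos: [0.5713, -0.3487, 0.0518]
orientation: [[-0.143, -0.0, 0.99], [-0.99, 0.0, -0.143], [-0.0, -1.0, -0.0]]
contact_force: [-0.3, -0.0, 0.4]
gripper_width: 1.002
t 63.8 pos [ 0.5713 -0.3487  0.0518] zang -8.2 tilt [-0. -1. -0.] F [ 0.2  0.4 -1. ] w 1.002 q [-34.   9.  92.   0.  79. -25.]
TURN about y rad 0.0  then SHIFT cm x,y,z 0.01 8.83 -0.03
[([284, 215], ([0.571, -0.3478], np.float64(0.062), np.float64(0.044), np.float64(-6.8)))]
```

View pics/w23.png

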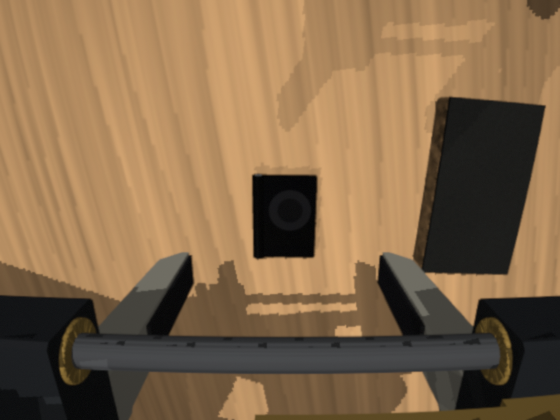

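```bash
python3 -m crank '[[0,4,0,0,0,0],[0,3,0,0,0,0],[0,1,0,0,0,0],[0,0.5,0,0,0,0],[0,0.3,0,0,0,0],[0,0,0,0,0,0],[0,0,0,0,0,0],[0,0,0,0,0,0],[0,0,0,0,0,0],[0,0,0,0,0,0]]' 0
python3 -m crank '[[0,0,0,0,0,0],[0,0,0,0,0,0],[0,0,0,0,0,0],[0,0,0,0,0,0],[0,0,0,0,0,0],[0,0,0,0,0,0],[0,-1,0,0,0,0],[0,-4,0,0,0,0],[0,-5,0,0,0,0],[0,-7,0,0,0,0]]' 1 20
python3 - <<'E'
from h import *
f=grab('wrist','w24.png')
p=rest(-.02,-.08);print(p);go(*p,.17,YAW)
E
```

```text
t: 65.05
ee_pos: [0.5713, -0.3487, -0.0361]
orientation: [[-0.143, 0.0, 0.99], [-0.99, -0.0, -0.143], [0.0, -1.0, 0.0]]
contact_force: [-0.2, 0.7, 0.1]
gripper_width: 0.999
t: 66.3
ee_pos: [0.5707, -0.3483, 0.1278]
orientation: [[-0.143, -0.001, 0.99], [-0.99, 0.001, -0.143], [-0.001, -1.0, -0.001]]
contact_force: [0.2, -0.8, 0.0]
gripper_width: 0.486
[0.54778253 0.06886282]
t 66.35 pos [ 0.5732 -0.3499  0.1384] zang -8.2 tilt [ 0.004 -1.     0.009] F [ 0.5 -0.9  8.7] w 0.486 q [-34.   7.  87.   0.  86. -25.]
TURN about y rad -0.033  then SHIFT cm x,y,z -41.34 0.64 -7.1
```

View pics/w24.png

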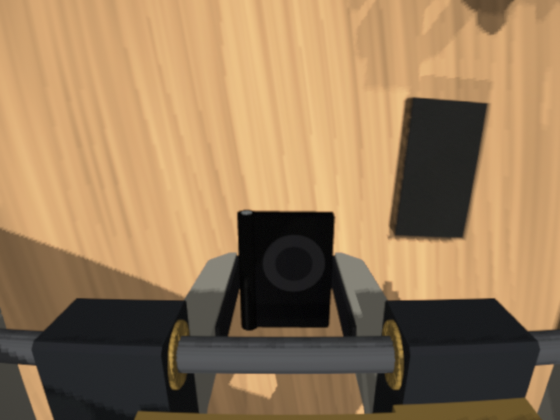

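```bash
python3 -m crank '[[0,0,0,0,-0.033,0],[-5.16,0,-0.865,0,0,0],[-5.16,0,-0.865,0,0,0],[-5.16,0,-0.865,0,0,0],[-5.16,0,-0.865,0,0,0],[-5.16,0,-0.865,0,0,0],[-5.16,0,-0.865,0,0,0],[-5.16,0,-0.865,0,0,0],[-5.16,0,-0.865,0,0,0],[0,0,0,0,0,0]]'
python3 -m crank '[[0,0,0,0,0,0],[0,0,0,0,0,0],[0,0,0,0,0,0],[0,0,0,0,0,0],[0,0,0,0,0,0],[0,0,0,0,0,0],[0,0,0,0,0,0],[0,0,0,0,0,0],[0,0,0,0,0,0],[0,0,0,0,0,0]]'
python3 - <<'E'
from h import *
f=grab('wrist','w25.png')
p=rest(-.02,-.08);go(*p,.1095,YAW)
E
```

```text
t: 67.6
ee_pos: [0.5469, 0.072, 0.1251]
orientation: [[-0.105, -0.002, 0.994], [-0.994, 0.0, -0.105], [-0.0, -1.0, -0.002]]
contact_force: [0.9, -0.1, -1.4]
gripper_width: 0.487
t: 68.85
ee_pos: [0.5478, 0.0692, 0.1263]
orientation: [[-0.11, -0.0, 0.994], [-0.994, 0.0, -0.11], [-0.0, -1.0, -0.0]]
contact_force: [0.7, 0.4, -0.1]
gripper_width: 0.484
t 68.9 pos [0.5478 0.0692 0.1263] zang -6.3 tilt [ 0. -1.  0.] F [-0.5 -0.7 -0.1] w 0.487 q [  5.  -8. 102.  -0.  86.  11.]
TURN about y rad -0.001  then SHIFT cm x,y,z 0.04 5.48 -0.0
```

View pics/w25.png

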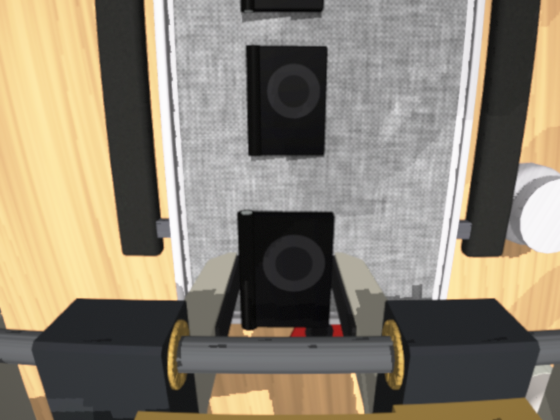

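```bash
python3 -m crank '[[0,2.5,0,0,0,0],[0,1.5,0,0,0,0],[0,0.7,0,0,0,0],[0,0.5,0,0,0,0],[0,0.25,0,0,0,0],[0,0,0,0,0,0],[0,0,0,0,0,0],[0,0,0,0,0,0],[0,0,0,0,0,0],[0,0,0,0,0,0]]'
python3 -m crank '[[0,0,0,0,0,0],[0,0,0,0,0,0],[0,0,0,0,0,0],[0,0,0,0,0,0],[0,-1,0,0,0,0],[0,-4,0,0,0,0],[0,-3,0,0,0,0],[0,0,0,0,0,0],[0,0,0,0,0,0],[0,0,0,0,0,0]]' 0.33
python3 - <<'E'
from h import *
f=grab('wrist','w26.png')
go(*lev(0.02),.188,YAW)
E
```

```text
t: 70.15
ee_pos: [0.5478, 0.0692, 0.0719]
orientation: [[-0.11, 0.0, 0.994], [-0.994, 0.0, -0.11], [-0.0, -1.0, 0.0]]
contact_force: [0.2, 0.3, -0.2]
gripper_width: 0.49
t: 71.4
ee_pos: [0.5474, 0.0692, 0.1508]
orientation: [[-0.11, -0.001, 0.994], [-0.994, -0.0, -0.11], [0.0, -1.0, -0.001]]
contact_force: [-0.7, 1.1, -0.2]
gripper_width: 0.674
t 71.45 pos [0.5475 0.0692 0.1509] zang -6.3 tilt [ 0.    -1.    -0.001] F [ 0.3 -0.2 -0.1] w 0.669 q [  5.  -8. 100.  -0.  88.  11.]
TURN about y rad -0.001  then SHIFT cm x,y,z -31.57 0.09 -7.16
```

View pics/w26.png

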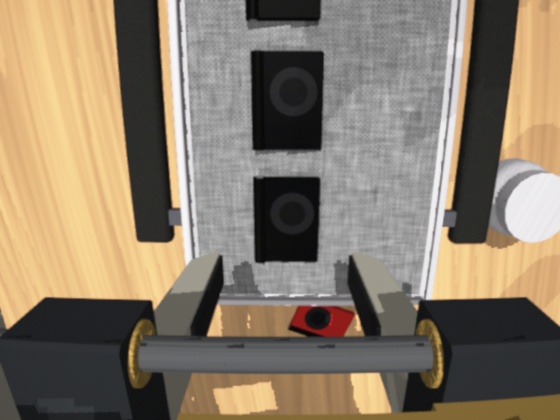

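All three lids are flat and side by side, and no fourth shows in any view. Go to the lever and open it again.

```bash
python3 -m crank '[[-5.26,0,-1.19,0,0,0],[-5.26,0,-1.19,0,0,0],[-5.26,0,-1.19,0,0,0],[-5.26,0,-1.19,0,0,0],[-5.26,0,-1.19,0,0,0],[-5.26,0,-1.19,0,0,0],[0,0,0,0,0,0],[0,0,0,0,0,0],[0,0,0,0,0,0],[0,0,0,0,0,0]]' 0
python3 - <<'E'
from h import *
go(*lev(0.02),.05,YAW)
f=grab('wrist','w27.png');t=grab('top','t27.png');grab('scene','s27.png')
print(proj(f,[*lev(0),.074]))
cv2.imwrite('pics/c27.png',cv2.resize(t['pixels'][150:300,150:320,::-1],None,fx=4,fy=4,interpolation=cv2.INTER_CUBIC))
E
```

```text
t: 72.7
ee_pos: [0.5118, 0.3898, 0.152]
orientation: [[-0.111, 0.0, 0.994], [-0.994, 0.0, -0.111], [-0.0, -1.0, 0.0]]
contact_force: [-0.1, 0.1, 0.7]
gripper_width: 1.003
t 72.7 pos [0.5118 0.3898 0.152 ] zang -6.4 tilt [-0. -1.  0.] F [-0.1  0.1  0.7] w 1.003 q [35.  3. 89. -0. 88. 41.]
TURN about y rad -0.002  then SHIFT cm x,y,z -0.08 14.0 -0.11
[281.67916434 203.97132662]
```

View pics/w27.png

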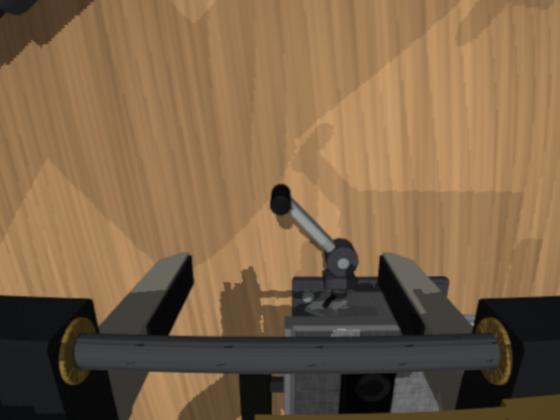

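View pics/c27.png

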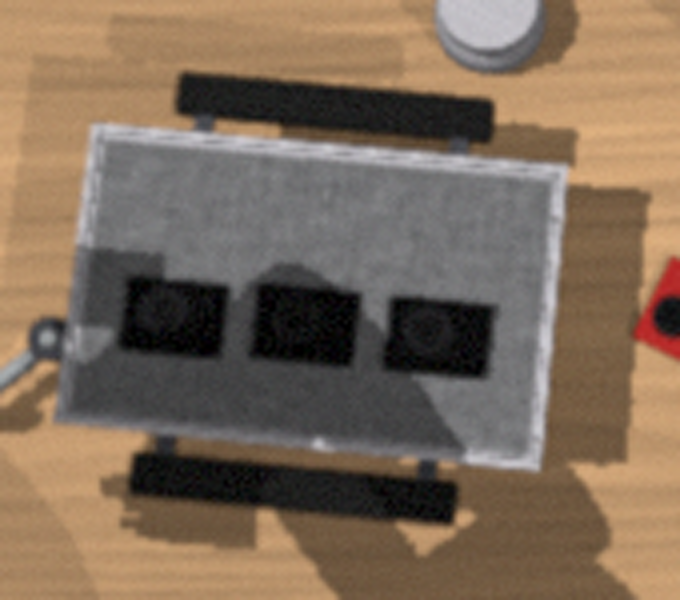

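View pics/s27.png

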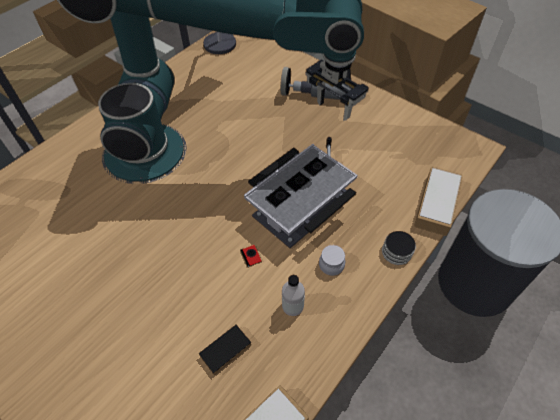

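```bash
python3 -m crank '[[-0.1,4.7,-0.1,0,0,0],[0,4.7,0,0,0,0],[0,4.6,0,0,0,0],[0,0,0,0,0,0],[0,0,0,0,0,0],[0,0,0,0,0,0],[0,0,0,0,0,0],[0,0,0,0,0,0],[0,0,0,0,0,0],[0,0,0,0,0,0]]' 0
python3 -m crank '[[0,0,0,0,0,0],[0,0,0,0,0,0],[0,0,0,0,0,0],[0,0,0,0,0,0],[0,0,0,0,0,0],[0,0,0,0,0,0],[0,0,0,0,0,0],[0,0,0,0,0,0],[0,0,0,0,0,0],[0,0,0,0,0,0]]' 0.76 10
python3 - <<'E'
from h import *
go(*lev(0.05),.05,YAW)
E
python3 -m crank '[[-0.6,0,0.84,0,0,0],[-0.57,0,0.84,0,0,0],[-0.72,0,1.9,0,0,0],[-0.23,0,2.0,0,0,0],[0.29,0,2.0,0,0,0],[0.77,0,1.9,0,0,0],[0.95,0,1.33,0,0,0],[0.2,0,0.4,0,0,0],[0.1,0,0.3,0,0,0],[0,0,0,0,0,0]]'
python3 - <<'E'
from h import *
go(*lev(1.57),.05,YAW)
f=grab('wrist','w28.png')
E
```

```text
t: 74.1
ee_pos: [0.5106, 0.3919, 0.0119]
orientation: [[-0.11, -0.0, 0.994], [-0.994, -0.0, -0.11], [0.0, -1.0, -0.0]]
contact_force: [-0.1, -0.1, 0.6]
gripper_width: 1.002
t: 75.35
ee_pos: [0.5104, 0.392, 0.0118]
orientation: [[-0.11, -0.0, 0.994], [-0.994, 0.0, -0.11], [-0.0, -1.0, -0.0]]
contact_force: [-4.2, 2.8, 0.2]
gripper_width: 0.239
t 75.35 pos [0.5104 0.392  0.0118] zang -6.3 tilt [-0. -1. -0.] F [-4.2  2.8  0.2] w 0.239 q [35.  8. 97.  0. 75. 42.]
TURN about y rad -0.0  then SHIFT cm x,y,z -0.05 -0.02 0.24
t: 76.6
ee_pos: [0.6236, 0.3761, 0.0115]
orientation: [[-0.11, -0.003, 0.994], [-0.994, -0.002, -0.11], [0.002, -1.0, -0.003]]
contact_force: [-10.0, -6.8, 3.5]
gripper_width: 0.242
t 76.6 pos [0.6236 0.3761 0.0115] zang -6.3 tilt [ 0.002 -1.    -0.003] F [-10.   -6.8   3.5] w 0.242 q [29. 18. 85. -0. 77. 35.]
TURN about y rad -0.001  then SHIFT cm x,y,z -0.12 -0.05 0.1
```

View pics/w28.png

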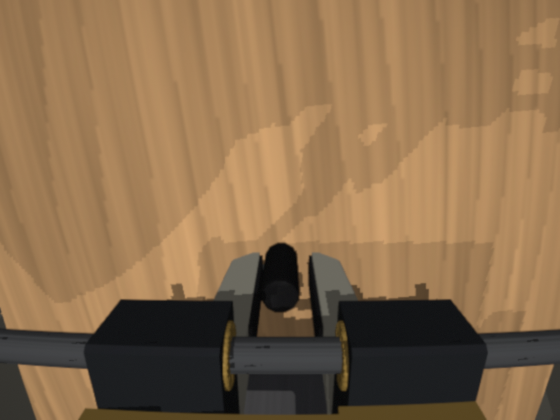

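Lever at the open stop. For the near rail I'll turn the jaws along the rail so the wide gripper body stays clear of the tipped lids.

```bash
python3 -m crank '[[0,0,-0.25,0,0,0],[0,0,0,0,0,0],[0,0,0,0,0,0],[0,0,0,0,0,0],[0,-4,0,0,0,0],[0,-5,0,0,0,0],[0,-5,0,0,0,0],[0,0,0,0,0,0],[0,0,0,0,0,0],[0,0,0,0,0,0]]' 0.3
python3 - <<'E'
from h import *
p=rest(-.117,0);print(p);go(*p,.15,YAW+90)
f=grab('wrist','w29.png')
E
```

```text
t: 77.9
ee_pos: [0.6219, 0.3773, 0.1501]
orientation: [[-0.11, -0.002, 0.994], [-0.994, -0.001, -0.11], [0.001, -1.0, -0.002]]
contact_force: [0.3, 0.3, -0.6]
gripper_width: 0.697
[0.46009986 0.15897802]
t 77.9 pos [0.6219 0.3773 0.1501] zang -6.3 tilt [ 0.001 -1.    -0.002] F [ 0.3  0.3 -0.6] w 0.697 q [29. 14. 77. -0. 89. 36.]
TURN about y rad 1.57  then SHIFT cm x,y,z 13.7 3.81 23.47
```

View pics/w29.png

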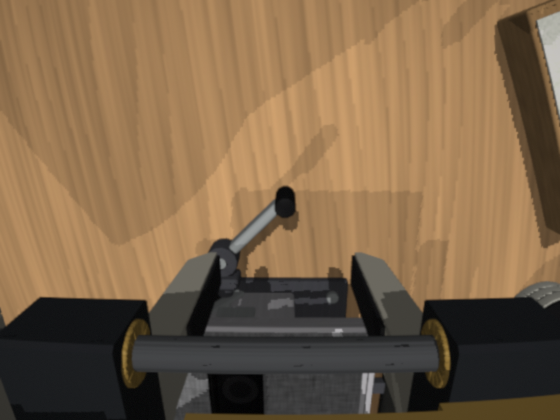

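```bash
python3 -m crank '[[0,0,0,0,0.1744,0],[0,0,0,0,0.1744,0],[0,0,0,0,0.1744,0],[0,0,0,0,0.1744,0],[0,0,0,0,0.1744,0],[0,0,0,0,0.1744,0],[0,0,0,0,0.1744,0],[0,0,0,0,0.1744,0],[0,0,0,0,0.1744,0],[0,0,0,0,0,0]]' 1
python3 -m crank '[[2.74,0,4.69,0,0,0],[2.74,0,4.69,0,0,0],[2.74,0,4.69,0,0,0],[2.74,0,4.69,0,0,0],[2.74,0,4.69,0,0,0],[0,0,0,0,0,0],[0,0,0,0,0,0],[0,0,0,0,0,0],[0,0,0,0,0,0],[0,0,0,0,0,0]]' 1
python3 - <<'E'
from h import *
p=rest(-.117,0);go(*p,.107,YAW+90)
f=grab('wrist','w30.png')
E
```

```text
t: 79.2
ee_pos: [0.6221, 0.3775, 0.1509]
orientation: [[-0.994, -0.001, -0.108], [0.108, -0.001, -0.994], [0.001, -1.0, 0.001]]
contact_force: [-0.8, 1.3, -0.4]
gripper_width: 0.008
t: 80.45
ee_pos: [0.4608, 0.1597, 0.1515]
orientation: [[-0.994, -0.001, -0.108], [0.108, -0.0, -0.994], [0.001, -1.0, 0.0]]
contact_force: [0.9, -0.4, -0.7]
gripper_width: 0.005
t 80.45 pos [0.4608 0.1597 0.1515] zang -96.2 tilt [ 0.001 -1.     0.   ] F [ 0.9 -0.4 -0.7] w 0.005 q [ 16. -17. 107.  -0.  90. 112.]
TURN about y rad 0.001  then SHIFT cm x,y,z 0.06 8.25 0.08
```

View pics/w30.png

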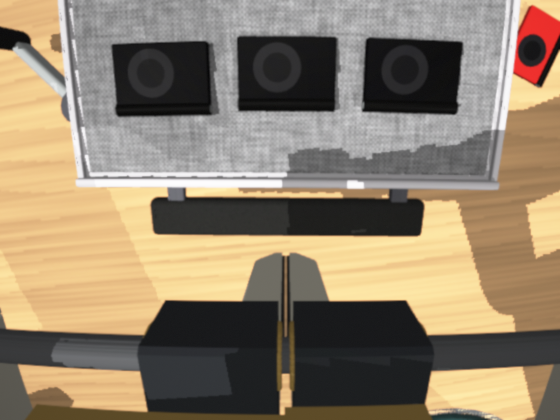

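Run:
```python
from h import *
f=robot.grab_frame('wrist');p=robot.get_obs()['ee_pos']
print('rail pred',proj(f,[*rest(-.118,0),.107]),'under tip',proj(f,[p[0],p[1],.107]))
a=plane(f,288,216,.107);d=a[:2]-O;print('rail meas rest xy',d@XA,d@YA)
```

```text
rail pred [285.77634884 219.86813849] under tip [284.90386552 217.79879574]
rail meas rest xy -0.11508206573213325 -0.001587240731398268
```

Good: the tip is over the rail's middle within 2 mm. Press down from tip z 0.19 to about 0.06, slowly near the stop.

```bash
python3 -m crank '[[0,4,0,0,0,0],[0,3,0,0,0,0],[0,0.8,0,0,0,0],[0,0.5,0,0,0,0],[0,0.5,0,0,0,0],[0,0.5,0,0,0,0],[0,0.5,0,0,0,0],[0,0.5,0,0,0,0],[0,0.5,0,0,0,0],[0,0.5,0,0,0,0]]'
python3 -m crank '[[0,0.3,0,0,0,0],[0,0.3,0,0,0,0],[0,0.3,0,0,0,0],[0,0.3,0,0,0,0],[0,0.1,0,0,0,0],[0,0,0,0,0,0],[0,0,0,0,0,0],[0,0,0,0,0,0],[0,0,0,0,0,0],[0,0,0,0,0,0]]'
```

```text
t: 81.8
ee_pos: [0.4608, 0.1594, 0.0386]
orientation: [[-0.994, 0.0, -0.109], [0.109, 0.0, -0.994], [-0.0, -1.0, -0.0]]
contact_force: [-2.8, 2.4, 3.6]
gripper_width: 0.007
t: 83.05
ee_pos: [0.4606, 0.1593, 0.0258]
orientation: [[-0.994, -0.0, -0.109], [0.109, -0.0, -0.994], [0.0, -1.0, 0.0]]
contact_force: [-0.1, 0.6, 0.4]
gripper_width: 0.004
```

```bash
python3 -m crank '[[0,0.1,0,0,0,0],[0,0.1,0,0,0,0],[0,0.1,0,0,0,0],[0,0.05,0,0,0,0],[0,0.05,0,0,0,0],[0,0,0,0,0,0],[0,0,0,0,0,0],[0,0,0,0,0,0],[0,0,0,0,0,0],[0,0,0,0,0,0]]'
python3 -m crank '[[0,0.05,0,0,0,0],[0,0.05,0,0,0,0],[0,0.05,0,0,0,0],[0,0,0,0,0,0],[0,0,0,0,0,0],[0,0,0,0,0,0],[0,0,0,0,0,0],[0,0,0,0,0,0],[0,0,0,0,0,0],[0,0,0,0,0,0]]'
python3 - <<'E'
from h import *
f=grab('wrist','w31.png');grab('scene','s31.png')
E
```

```text
t: 84.3
ee_pos: [0.4613, 0.1594, 0.0238]
orientation: [[-0.994, 0.001, -0.109], [0.109, 0.0, -0.994], [-0.001, -1.0, -0.0]]
contact_force: [-9.0, -4.3, 22.9]
gripper_width: 0.007
t: 85.55
ee_pos: [0.4615, 0.1594, 0.0235]
orientation: [[-0.994, 0.002, -0.109], [0.109, 0.0, -0.994], [-0.002, -1.0, -0.0]]
contact_force: [-16.3, -7.0, 38.7]
gripper_width: 0.003
```

View pics/w31.png

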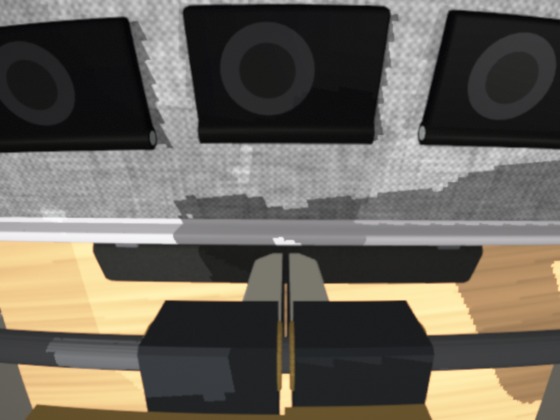

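View pics/s31.png

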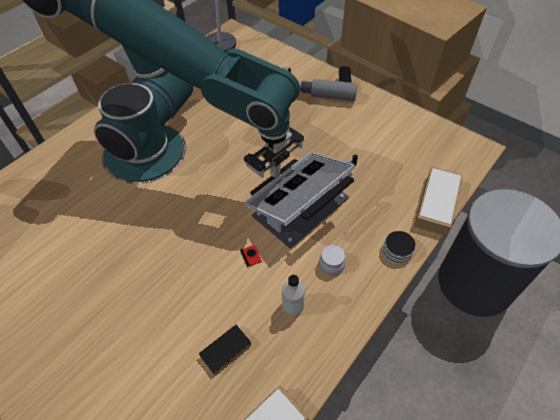

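The stop was hit at tip z 0.0615, as expected for the tipped rail's edge. Lift and verify the tilt from the images before locking.

```bash
python3 -m crank '[[0,-0.5,0,0,0,0],[0,-2,0,0,0,0],[0,-5,0,0,0,0],[0,-5,0,0,0,0],[-2.74,0,-4.69,0,0,0],[-2.74,0,-4.69,0,0,0],[-2.74,0,-4.69,0,0,0],[-2.74,0,-4.69,0,0,0],[-2.74,0,-4.69,0,0,0],[0,0,0,0,0,0]]' 0.3
python3 -m crank '[[0,0,0,0,-0.1744,0],[0,0,0,0,-0.1744,0],[0,0,0,0,-0.1744,0],[0,0,0,0,-0.1744,0],[0,0,0,0,-0.1744,0],[0,0,0,0,-0.1744,0],[0,0,0,0,-0.1744,0],[0,0,0,0,-0.1744,0],[0,0,0,0,-0.1744,0],[0,0,0,0,0,0]]' 0
python3 - <<'E'
from h import *
t=grab('top','t32.png');s=grab('scene','s32.png')
cv2.imwrite('pics/c32.png',cv2.resize(t['pixels'][160:290,130:320,::-1],None,fx=4,fy=4,interpolation=cv2.INTER_CUBIC))
cv2.imwrite('pics/d32.png',cv2.resize(s['pixels'][130:260,235:370,::-1],None,fx=4,fy=4,interpolation=cv2.INTER_CUBIC))
go(*lev(1.55),.05,YAW)
E
```

```text
t: 86.9
ee_pos: [0.6231, 0.3798, 0.1437]
orientation: [[-0.994, -0.002, -0.107], [0.107, -0.001, -0.994], [0.002, -1.0, 0.001]]
contact_force: [-1.1, -0.1, -0.0]
gripper_width: 0.699
t: 88.15
ee_pos: [0.6221, 0.3771, 0.1463]
orientation: [[-0.111, 0.0, 0.994], [-0.994, 0.0, -0.111], [-0.0, -1.0, 0.0]]
contact_force: [1.0, -0.1, 0.9]
gripper_width: 1.0
t 88.25 pos [0.6222 0.3772 0.146 ] zang -6.6 tilt [-0. -1.  0.] F [-0.6  0.  -0.6] w 0.999 q [29. 14. 78. -0. 89. 36.]
TURN about y rad -0.005  then SHIFT cm x,y,z -0.13 13.4 0.13
```

View pics/c32.png

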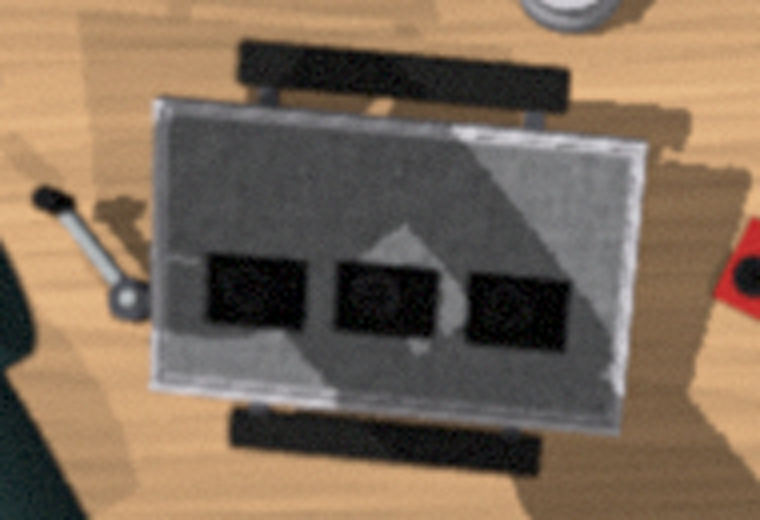

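View pics/d32.png

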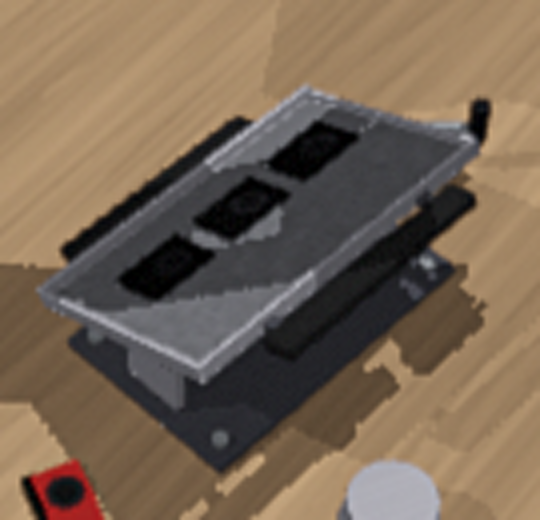

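Run:
```python
from h import *
s=robot.grab_frame('scene');t=robot.grab_frame('top')
C2=lambda u,v:(130+(u-1.5)/4,160+(v-1.5)/4)
C3=lambda u,v:(235+(u-1.5)/4,130+(v-1.5)/4)
pts={'FL':((156,98),(480,144)),'NL':((152,390),(308,89)),'NR':((618,434),(42,292)),'FR':((646,145),(205,372))}
R={}
for k,(a,b) in pts.items():
    p,e=tri(t,C2(*a),s,C3(*b));R[k]=p;print(k,p.round(4),round(e,4))
x=R['FL']-R['NL']+R['FR']-R['NR'];print('tilt',np.arctan2(x[2],np.hypot(x[0],x[1])))
```

```text
FL [0.6706 0.2831 0.1409] 0.0012
NL [0.4986 0.3035 0.0711] 0.0025
NR [0.4656 0.0114 0.0721] 0.003
FR [ 0.6364 -0.0083  0.1406] 0.0054
tilt 0.38138198978394194
```

Tilt measures about 0.38 rad from the images. Touch height with the hard stop fits 0.40 rad. Now lock the lever.

```bash
python3 -m crank '[[-0.13,4.5,0.13,0,-0.005,0],[0,4.5,0,0,0,0],[0,4.4,0,0,0,0],[0,0,0,0,0,0],[0,0,0,0,0,0],[0,0,0,0,0,0],[0,0,0,0,0,0],[0,0,0,0,0,0],[0,0,0,0,0,0],[0,0,0,0,0,0]]' 0
python3 -m crank '[[0,0,0,0,0,0],[0,0,0,0,0,0],[0,0,0,0,0,0],[0,0,0,0,0,0],[0,0,0,0,0,0],[0,0,0,0,0,0],[0,0,0,0,0,0],[0,0,0,0,0,0],[0,0,0,0,0,0],[0,0,0,0,0,0]]' 0.76 10
python3 - <<'E'
from h import *
go(*lev(1.55),.05,YAW);grab('wrist','w33.png')
E
```

```text
t: 89.6
ee_pos: [0.6238, 0.3787, 0.0114]
orientation: [[-0.105, 0.0, 0.994], [-0.994, -0.0, -0.105], [0.0, -1.0, 0.0]]
contact_force: [-0.7, -0.9, 0.2]
gripper_width: 1.001
t: 90.85
ee_pos: [0.6237, 0.3788, 0.0114]
orientation: [[-0.105, -0.0, 0.994], [-0.994, -0.0, -0.105], [0.0, -1.0, -0.0]]
contact_force: [-0.9, 0.7, 0.1]
gripper_width: 0.237
t 90.85 pos [0.6237 0.3788 0.0114] zang -6.0 tilt [ 0. -1. -0.] F [-0.9  0.7  0.1] w 0.237 q [29. 18. 85.  0. 77. 35.]
TURN about y rad 0.004  then SHIFT cm x,y,z 0.03 -0.06 0.0
```

View pics/w33.png

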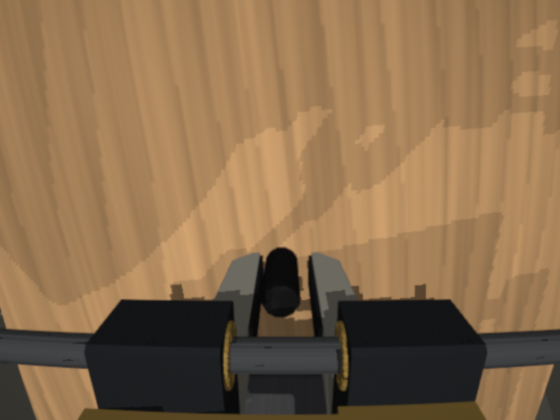

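```bash
python3 -m crank '[[-0.5,0,-0.65,0,0,0],[-0.5,0,-0.65,0,0,0],[-0.87,0,-1.85,0,0,0],[-0.4,0,-2.0,0,0,0],[0.12,0,-2.0,0,0,0],[0.62,0,-1.95,0,0,0],[0.84,0,-1.4,0,0,0],[0.7,0,-0.9,0,0,0],[0.1,0,-0.4,0,0,0],[0,0,0,0,0,0]]'
python3 -m crank '[[0.05,0,-0.1,0,0,0],[0,0,-0.1,0,0,0],[0,0,0,0,0,0],[0,0,0,0,0,0],[0,0,0,0,0,0],[0,0,0,0,0,0],[0,0,0,0,0,0],[0,0,0,0,0,0],[0,0,0,0,0,0],[0,0,0,0,0,0]]'
python3 - <<'E'
from h import *
go(*lev(0),.05,YAW);grab('wrist','w34.png')
E
```

```text
t: 92.15
ee_pos: [0.5064, 0.3897, 0.0115]
orientation: [[-0.105, 0.0, 0.994], [-0.994, -0.0, -0.105], [0.0, -1.0, 0.0]]
contact_force: [0.7, -0.5, 0.6]
gripper_width: 0.239
t: 93.4
ee_pos: [0.5051, 0.3891, 0.0114]
orientation: [[-0.105, 0.001, 0.994], [-0.994, -0.001, -0.105], [0.001, -1.0, 0.001]]
contact_force: [5.5, -5.9, 0.9]
gripper_width: 0.24
t 93.4 pos [0.5051 0.3891 0.0114] zang -6.0 tilt [ 0.001 -1.     0.001] F [ 5.5 -5.9  0.9] w 0.24 q [35.  7. 98. -0. 75. 41.]
TURN about y rad 0.004  then SHIFT cm x,y,z -0.11 -0.06 0.43
```

View pics/w34.png

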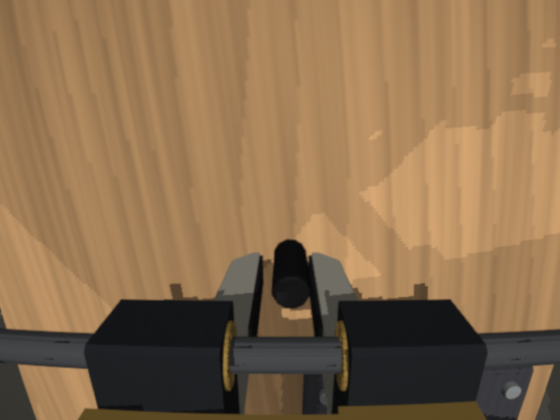

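The lever is pressed against its closed stop. Back off, open, lift clear and do the final checks.

```bash
python3 -m crank '[[0,0,0.2,0,0,0],[0,0,0,0,0,0],[0,0,0,0,0,0],[0,0,0,0,0,0],[0,-4,0,0,0,0],[0,-5,0,0,0,0],[0,-5,0,0,0,0],[-4,0,0,0,0,0],[-4,0,0,0,0,0],[0,0,0,0,0,0]]' 0.3
python3 - <<'E'
from h import *
t=grab('top','t35.png');s=grab('scene','s35.png');w=grab('wrist','w35.png')
cv2.imwrite('pics/c35.png',cv2.resize(t['pixels'][160:290,120:310,::-1],None,fx=4,fy=4,interpolation=cv2.INTER_CUBIC))
cv2.imwrite('pics/d35.png',cv2.resize(s['pixels'][130:260,235:370,::-1],None,fx=4,fy=4,interpolation=cv2.INTER_CUBIC))
print('lev',proj(w,[*lev(0),.074]),proj(w,[*lev(.1),.074]))
th=.40;n=np.array([-np.sin(th)*XA[0],-np.sin(th)*XA[1],np.cos(th)]);xa=np.array([np.cos(th)*XA[0],np.cos(th)*XA[1],np.sin(th)]);tc=np.array([*O,.085])+.022*n
for g,nm in((t,'top'),(s,'scene')):
  m=((g['pixels'].max(2)<60)*255).astype('uint8');k,l,st,c=cv2.connectedComponentsWithStats(m)
  for i in range(1,k):
    if 120<st[i,4]<600:
      o,d=ray(g,*c[i]);q=o+d*((tc+.007*n-o)@n)/(d@n);r=q-tc
      a=r@xa;b=r[:2]@YA
      if abs(a)<.09 and abs(b)<.14:print(nm,c[i].round(),st[i,4],'top x,y',a.round(4),b.round(4))
print(robot.get_obs()['t'])
E
```

```text
t: 94.7
ee_pos: [0.5142, 0.471, 0.1506]
orientation: [[-0.103, -0.001, 0.995], [-0.995, -0.0, -0.103], [0.0, -1.0, -0.001]]
contact_force: [0.4, -0.5, 0.1]
gripper_width: 0.7
lev [288.64374732 291.7465644 ] [295.73846263 286.14789092]
top [193. 233.] 516 top x,y -0.0203 0.0811
top [226. 235.] 483 top x,y -0.0184 0.0015
top [259. 237.] 458 top x,y -0.0179 -0.0804
scene [312. 167.] 210 top x,y -0.0176 0.0785
scene [295. 182.] 208 top x,y -0.0165 -0.0014
scene [276. 197.] 205 top x,y -0.0156 -0.0824
94.85
```

View pics/c35.png

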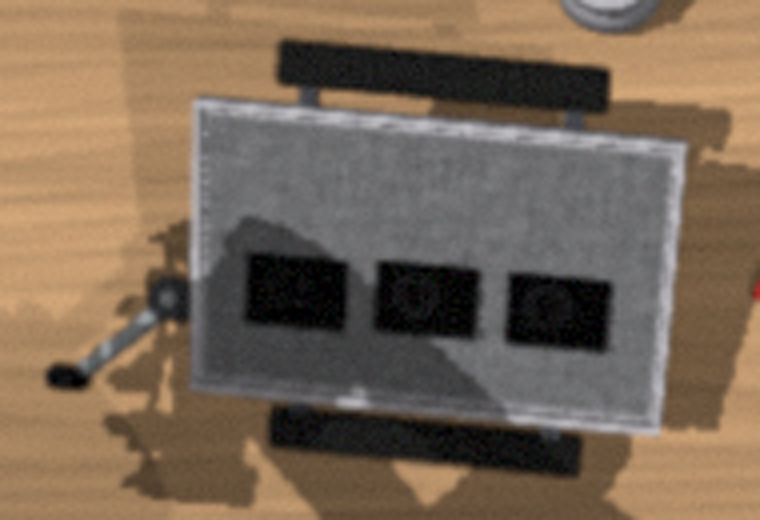

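View pics/d35.png

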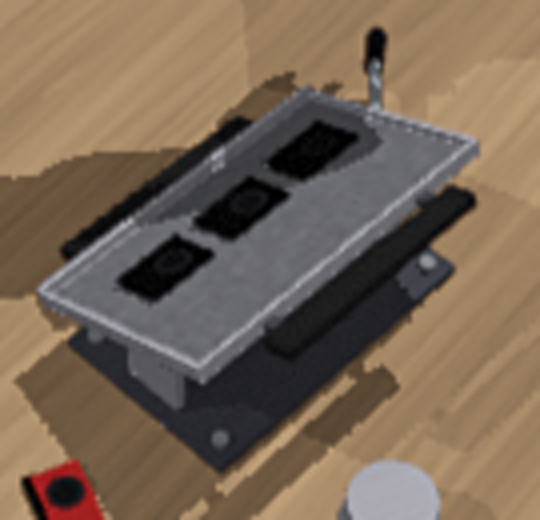

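View pics/w35.png

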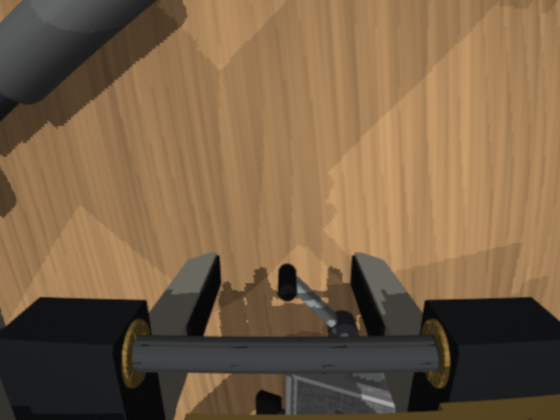

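Everything checks: the lever is back at its locked direction, the tilt is unchanged, and the lids sit at x ≈ −0.018 and y ≈ ±0.08 and 0 on the top. Settle, then hand in.

```bash
python3 -m crank '[[0,0,0,0,0,0],[0,0,0,0,0,0],[0,0,0,0,0,0],[0,0,0,0,0,0],[0,0,0,0,0,0],[0,0,0,0,0,0],[0,0,0,0,0,0],[0,0,0,0,0,0],[0,0,0,0,0,0],[0,0,0,0,0,0]]'
python3 -c "
from h import *
print(robot.close_job())"
```

```text
t: 96.1
ee_pos: [0.5146, 0.4691, 0.1513]
orientation: [[-0.105, 0.0, 0.994], [-0.994, 0.0, -0.105], [-0.0, -1.0, 0.0]]
contact_force: [0.1, 0.5, 0.2]
gripper_width: 0.698
the job is handed in; nothing more can be done
None
```

The job is handed in at 96 s. I levelled and locked the rest, laid all three black lids on it face up and side by side, then tipped the top to its stop and locked it. The red lid stayed on the bench, and I never touched the bottle, tin or sanding block. `close_job` returns no verdict, so the result below rests on my own checks.

**Last checks:**
- **Lids:** flat and long edges along the ledge. They sit at x ≈ −0.018 m and y ≈ +0.08, 0 and −0.08 m on the top, with the two cameras agreeing within 3 mm.
- **Lever:** back at its locked direction, after I pushed it until the force rose at the stop (about 8 N).
- **Arm:** clear of everything, contact force about zero.

**What failed or disagreed:**
- **Reported TCP:** the real fingertips end about 38 mm behind it along the tool. My first lever sweep passed over the grip because of this. I confirmed the offset by touching the bench and corrected every later height.
- **Tilt:** the cameras gave 0.38 rad, measured just before locking, against the 0.40 rad stop. The touch height and the hard stop (about 39 N) fit 0.40 rad. After locking I compared the pictures by eye but did not measure the tilt again.
- **Knocked lid:** one lid was moved aside partway through, and I measured it again before picking it up.

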